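# Empty the tall tumbler into the clip-top jar under the shelf and clamp its lid

### The job

Tip all four walnuts from the tall turquoise tumbler into the clip-top jar that stands under the glass shelf, then stand the empty tumbler upright on the dark rubber mat and let go. After that, close the jar's lid fully and swing its wire bail up over the lid, past its dead centre, until it stops. Do not bump the glass shelf or the jar hard, and do not shift or knock over the other kitchen things.

Things in the scene. Friction and masses are not known exactly. Their poses are not given: they have to be found in the camera images.
- tumbler: Loose tall turquoise translucent tumbler, 150 mm tall, conical: 42 mm outside at the base, 62 mm at the rim (59 mm at 125 mm height), wall 3, floor 5 mm, about 90 g. Stands upright on the counter to the right; four walnuts in it reach up to about 105 mm. Origin: centre of the underside, z towards the mouth. Its place and the mat's may be exchanged.
- tumbler_rim (a point): Centre of the tumbler's mouth, 150 mm above its underside.
- walnut0: Walnut, round, 28 mm in diameter, about 13 g, in the tumbler at the start; rolls freely. Origin at its centre. (1 of 4)
- walnut1: Walnut, round, 28 mm in diameter, about 13 g, in the tumbler at the start; rolls freely. Origin at its centre. (2 of 4)
- walnut2: Walnut, round, 28 mm in diameter, about 13 g, in the tumbler at the start; rolls freely. Origin at its centre. (3 of 4)
- walnut3: Walnut, round, 28 mm in diameter, about 13 g, in the tumbler at the start; rolls freely. Origin at its centre. (4 of 4)
- jar: Round clear glass clip-top jar, fixed, 124 mm outside, 95 mm tall, wall 5 mm (mouth 114 mm), inner floor 6 mm up. Its centre is about 24 to 32 mm behind the glass shelf's front edge. Origin: centre of underside, z up; x points away from the robot, into the shelf (within 0.3 rad); lid hinge on the +y (left) side, open bail on the -y (right) side.
- jar_mouth (a point): Centre of the jar's mouth, 95 mm above the counter.
- lid (a joint): Lid hinge, rad: 0 shut, 1.65 to 1.95 at the start (open, leaning outward past upright; stop at 1.95). Axis parallel to the jar's x at jar y +66, z 97 mm. A little stiff: near upright the lid stays put; once below about 1.1 rad it falls shut by its weight (150 g).
- lid_edge (a point): Point of the lid's rim opposite its hinge, 128 mm from the hinge, at mid thickness. The lid is a white disc 124 mm across, 12 mm thick.
- lid_center (a point): Centre of the lid's top face, 66 mm from the hinge (it faces outward, to jar +y, while open). On that face a round post 28 mm wide and 30 mm tall stands 40 mm from the hinge.
- bail (a joint): Swing of the wire bail, rad: 0 open on its stop (at the start; 65 degrees from upright, leaning to jar -y), dead centre (upright) 1.13, clamped on its stop 20 degrees past upright 1.48. Axis parallel to the jar's x through jar y 0, z 75 mm. 70 g; it falls back open short of dead centre, drops to its stop past it. Lift it along its arc; a level push on the open bail jams.
- bail_bar (a point): Middle of the bail's crossbar, 75 mm from the bail's axis. The bail is a U of 6 mm steel wire: side arms at jar x -68 and +68 mm, straight crossbar between them parallel to jar x, with a red sleeve 11 mm thick, 100 mm long. Clamped, the bar rests above the lid's post, 146 mm over the counter.
- shelf: Glass shelf, fixed. Board 272 mm deep (x), 500 mm wide (y), underside 308 mm above the counter (297 mm at the brackets, 240 mm left and right of centre), top at 322 mm with jars on it. Two legs 18 mm square, 105 mm behind and 240 mm left and right of the centre, on 12 mm feet. Origin: on the counter under the board's centre; x away from the robot, front edge at -136 mm.
- mat: Dark ribbed rubber draining mat, 120 x 120 mm, 6 mm thick (ribs included 7), fixed. Origin: centre of its underside.
- mug: Blue mug with a side handle, 76 mm across, 85 mm tall, under the shelf beyond and to the right of the jar; loose, to be left alone. Origin: centre of its underside.
- spice_jar: Small amber jar with green cap, 48 mm across, 85 mm tall, under the shelf to the left; loose, to be left alone. Origin: centre of its underside.
- bowl: White bowl, 100 mm across, 45 mm tall, on the counter between robot and jar; loose, to be left alone. Origin: centre of its underside.
- spoon: Steel spoon lying on the counter, left; loose, to be left alone. Origin: centre of its underside.
- honey_jar: Amber jar with yellow cap, 64 mm across, 85 mm tall, to the right of the shelf; loose, to be left alone. Origin: centre of its underside.
- pepper_mill: Dark wooden pepper mill, 54 mm across, 163 mm tall, right; loose, to be left alone. Origin: centre of its underside.
- salt_pot: White salt pot, 48 mm across, 58 mm tall, front right; loose, to be left alone. Origin: centre of its underside.

How it is judged (in metres and radians):
On the way, in this order (a step that is already met when the one before it is completed fails the run):
1. all four walnuts lie in the jar (horizontal distance between each of walnut0, walnut1, walnut2, walnut3 and jar below 0.056 m and z of each of walnut0, walnut1, walnut2, walnut3 in the frame of jar below 0.09 m), for 0.2 s.
2. the tumbler stands upright on the mat, released (horizontal distance between tumbler and mat below 0.045 m and z of tumbler in the frame of mat between 0.002 and 0.012 m and angle between tumbler's own z axis and vertical below 0.1 rad and contact force between tumbler and the fingers below 0.05 N and linear speed of tumbler below 0.02 m/s), for 0.2 s.
3. the lid is shut (value of joint lid below 0.05 rad), for 0.2 s.
4. the bail is over centre at its stop (value of joint bail above 1.38 rad), for 0.2 s.
At the end, for the whole second after the job is handed in: All four walnuts are in the jar (centres within 56 mm of its axis and below 90 mm), the tumbler stands on the mat, upright within 0.1 rad, its centre within 45 mm of the mat's, at rest and released, the lid is shut (joint below 0.05 rad) and the bail is clamped past centre (joint above 1.38 rad) (all of step 1 and all of step 2 and value of joint lid below 0.05 rad and value of joint bail above 1.38 rad); the robot touches nothing.
It fails at once if the glass shelf is bumped (over 10 N) (contact force between shelf and the arm above 10 N or contact force between shelf and the fingers above 10 N or contact force between shelf and tumbler above 10 N).
It fails at once if the jar, its lid or bail is struck hard (over 40 N) (contact force between jar and the arm above 40 N or contact force between jar and the fingers above 40 N or contact force between jar and tumbler above 40 N).
It fails at once if another kitchen thing is shifted by more than 30 mm or knocked over (distance of any of mug, spice_jar, bowl, spoon, honey_jar, pepper_mill, salt_pot from where it was at the start of the episode above 0.03 m or angle between any of mug, spice_jar, bowl, honey_jar, pepper_mill, salt_pot's own z axis and vertical above 0.35 rad).
It also fails if it takes over 72 s, if anything falls off the work surface, if the arm or the gripper's body presses on something with over 40 N, if the wrist force passes 120 N, or if a joint passes its speed limit or range.

### The arm

A 6-joint arm with a two-finger parallel gripper is mounted at the origin on the work surface. World frame = base frame: x ahead of the robot, y to its left, z up, the work surface at z = 0. Lengths are in mm, angles in rad, forces in N, time in s.
With the tool pointing down it reaches from about 275 to 750 mm from the base axis. Payload 10.2 kg.
Tool frame: the origin (TCP) lies at the very end of the fingers, on their centre line; the grasp point (between the pads) lies 19 mm behind it (ctrl.pinch_z is the distance from the TCP to the grasp point, in mm); y points along the fingers, z is the direction in which the jaws open and shut, and the axes are right-handed (so a half turn about y gives the same grasp; the last joint's range is limited). The gripper opens to 85 mm and grips with 20 to 120 N. Pads are 22 mm wide; open, the fingers measure 114 mm over their backs; the gripper's body (76 mm by 85 mm) begins 54 mm behind the grasp point. The pads swing forward as they close: fully open they stand 13 mm farther back than shut.
Start: joints at [1.104, 0.313, 1.498, -0, 1.331, -0.223], TCP at [126.743, 509.477, 231.294] pointing down, gripper open.
Joint ranges: [-2.94, 2.94], [-0.97, 2.17], [0.19, 2.56], [-1.23, 4.37], [0.02, 3.11], [-2.88, 2.88]. Speed limits (rad/s): [2.39, 2.39, 3.01, 3.14, 3.14, 3.14].

### API

Orientations are given as a unit quaternion [w, x, y, z].
In Python, from rig import sense, eyes, ctrl gives the robot as it stands. The module is installed in compiled form; this text tells all that it offers.
- The arm moves only by the shell command python3 -m handwheel 'ROWS' [FORCE]. ROWS is JSON, a list of rows, each an object of numbers: "grip": the finger opening in mm, from 0 to 85.4; "tx", "ty", "tz": the shift along the tool's x, y, z in mm; "wx", "wy", "wz": the turn, a rotation vector about the tool's x, y, z in rad. In form: [{"grip": .., "tx": .., "ty": .., "tz": .., "wx": .., "wy": .., "wz": ..}, ...]. A call has 1 to 10 rows; each row shifts and turns the commanded pose from where the row before left it, along the tool's axes as they then stand; what a row does not reach is not made up. A row lasts 1/12 s, in which the tool goes at most 41.7 mm and 7.16 degrees, less where a joint would pass 70% of its speed; a pose out of reach is approached as far as the arm can. A call is refused whole if a number of a shift passes 41.7 or a number of a turn 0.125, either way. A call with a gripper value outside its range is refused whole. The fingers move at their own pace and stop on an object; FORCE is the grip in N (left out, the last holds). Time passes only in rows, so rows that do not move let the fingers close. It gives the time, the measured TCP pose, the force and the opening at its end, in the units of the state.
- sense(): the state, without advancing time (a new reading comes with each control period).
- eyes.capture(name): name is "side" or "top"; returns a dict with "pixels" (480x640x3 uint8, red, green, blue), "mtx" (3x3 intrinsics, pixels), "R" (3x3) and "t" (3): a world point X has camera coordinates R X + t. Camera axes: x right, y down, z forward; pixel columns grow to the right and rows downward; lengths in mm; the calibration is good to about 2 mm. A picture is of the moment at which its call begins. There is no depth.
- ctrl.finish_job(): hands the job in, once; it reports no verdict.
The state is a dict: "time_s": time; "joints": joint angles; "dq": joint speeds; "tau": joint torques, N m; "eef_pos": TCP position; "ee_rot": TCP orientation; "force": force on the tool from outside, world axes, zero at the start; "wrist_torque": the same for the moment, N m; "grip_width": opening from 0.0 (shut) to 1.0 (fully open).
Only numpy, scipy, OpenCV 4.12 (cv2) and the standard library are available. Lean on these libraries where they do the work, as an engineer would, in place of code of your own. Each camera call takes 0.05 s, during which the arm holds its last target.

## Working session

There is one attempt and no reset: what is moved stays moved. The work goes in short steps, Python scripts to look and compute and a shell command to move; the robot and the scene stay as the last step left them, time stands still between calls to the robot, and variables do not carry over. Pictures are saved under pics/ and viewed, and the job is handed in when it is done.

```bash
mkdir -p pics; cat > h.py <<'E'
import numpy as np, cv2
from rig import sense, eyes, ctrl
def snap(n,f):
    c=eyes.capture(n); cv2.imwrite('pics/'+f,c['pixels'][:,:,::-1]); np.savez('pics/'+f+'.npz',**c); return c
def ray(c,u,v):
    d=np.linalg.solve(c['mtx'],[u,v,1.]); R=np.array(c['R']);t=np.array(c['t'])
    return -R.T@t, R.T@d
def onz(c,u,v,z):
    o,d=ray(c,u,v); return o+d*(z-o[2])/d[2]
def proj(c,X):
    p=np.array(c['mtx'])@(np.array(c['R'])@np.array(X,float)+np.array(c['t'])); return p[:2]/p[2]
def load(f): return dict(np.load('pics/'+f+'.npz'))
def tri(c1,p1,c2,p2):
    o1,d1=ray(c1,*p1);o2,d2=ray(c2,*p2)
    d1/=np.linalg.norm(d1);d2/=np.linalg.norm(d2)
    s=np.linalg.lstsq(np.c_[d1,-d2],o2-o1,rcond=None)[0]
    a=o1+d1*s[0];b=o2+d2*s[1]; return (a+b)/2,np.linalg.norm(a-b)
E
python3 - <<'E'
from h import *
for n in('side','top'):
    c=snap(n,n+'0.png'); o,_=ray(c,0,0); print(n,o,ray(c,320,240)[1])
s=sense(); print(s)
E
```

```text
side [  248.7174258 -1044.2899441   844.7847903] [ 0.22919844  0.78002467 -0.58262246]
top [ 474.24180268  -36.48224758 1419.824077  ] [ 0.0626672   0.01072753 -0.99808451]
{'time_s': 0.1, 'joints': array([ 1.10362123e+00,  3.13388233e-01,  1.49834466e+00, -2.79980483e-05,
        1.33102784e+00, -2.23383681e-01]), 'dq': array([ 0.00074532, -0.0006189 , -0.00085585, -0.00110309, -0.00025193,
       -0.00061778]), 'tau': array([ 4.93867716e-03, -4.12898219e+01, -2.60142052e+01, -1.93963706e-05,
        3.05255162e-03,  5.36537027e-05]), 'eef_pos': array([126.62955986, 509.2603964 , 230.80147879]), 'ee_rot': array([-0.70146829,  0.70225201, -0.08610837,  0.08584691]), 'force': array([-0.01868815,  0.11795466,  0.38691219]), 'wrist_torque': array([ 0.01081365, -0.00282569,  0.03517012]), 'grip_width': 0.9979797493723159}
```

View pics/side0.png

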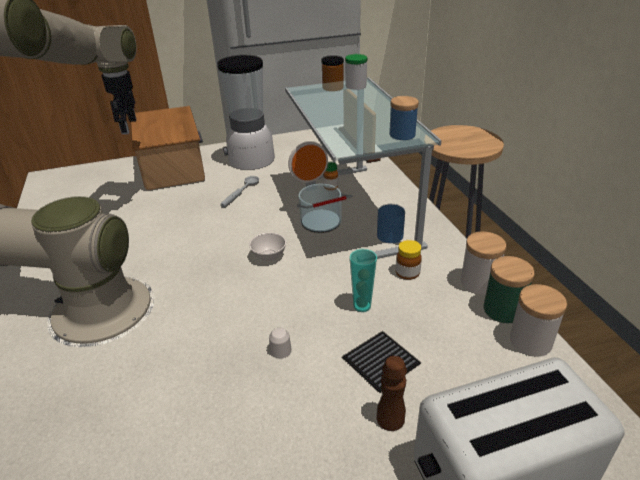

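View pics/top0.png

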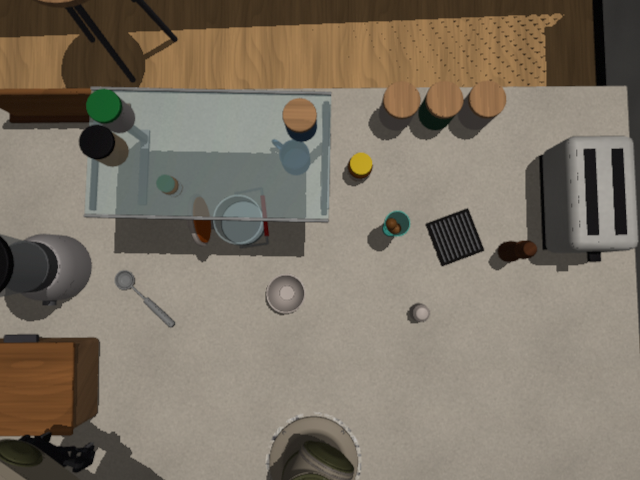

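```bash
python3 - <<'E'
from h import *
s=load('side0.png')['pixels'][:,:,::-1];t=load('top0.png')['pixels'][:,:,::-1]
cv2.imwrite('pics/c1.png',cv2.resize(s[130:330,270:440],None,fx=3.5,fy=3,interpolation=cv2.INTER_CUBIC)[:600])
cv2.imwrite('pics/c2.png',cv2.resize(t[150:280,180:340],None,fx=4.5,fy=4.5,interpolation=cv2.INTER_CUBIC))
cv2.imwrite('pics/c3.png',cv2.resize(t[140:330,340:560],None,fx=3.5,fy=3.,interpolation=cv2.INTER_CUBIC))
E
```

```text
(no output)
```

View pics/c1.png

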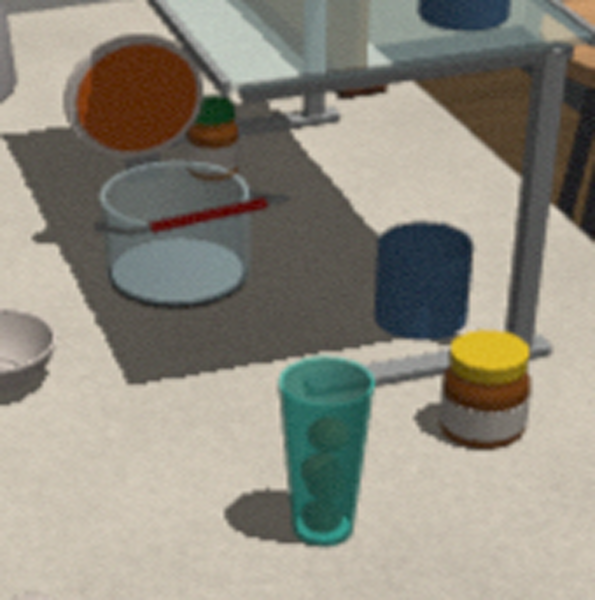

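View pics/c2.png

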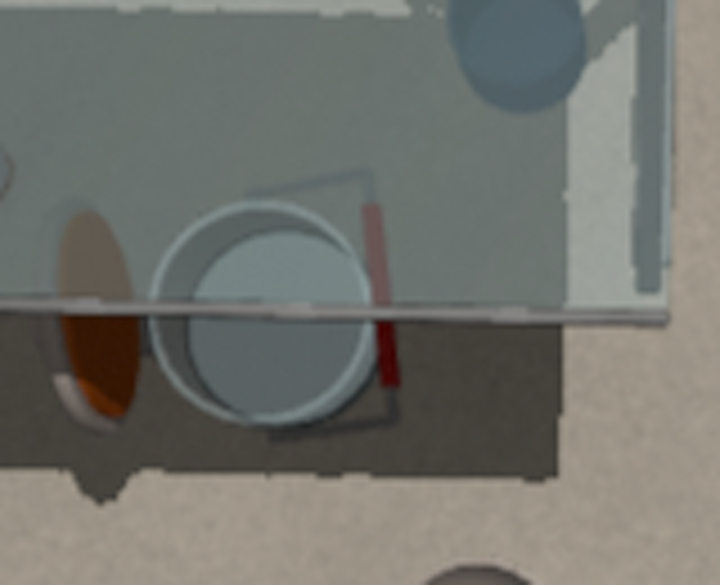

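View pics/c3.png

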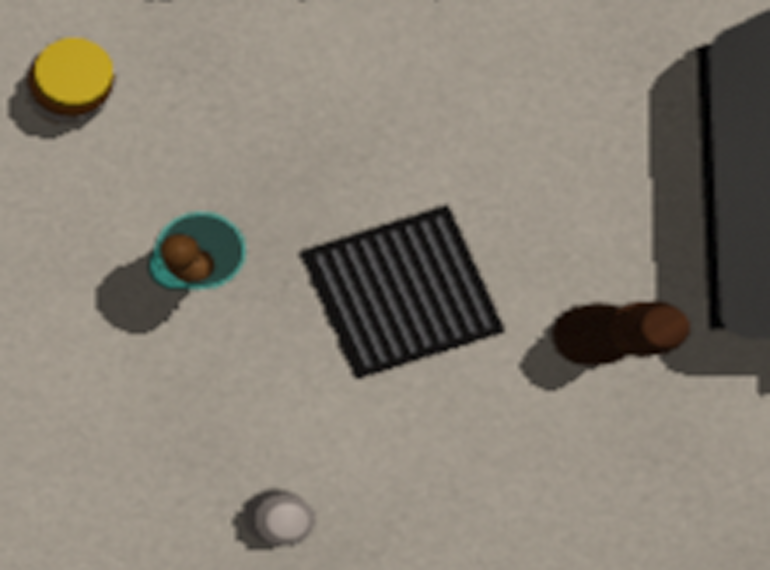

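```bash
python3 - <<'E'
from h import *
s=load('side0.png');t=load('top0.png')
np.set_printoptions(precision=1,suppress=True)
a=lambda u,v:(u/4.5+180,v/4.5+150)
b=lambda u,v:(u/3.5+340,v/3+140)
d=lambda u,v:(u/3.5+270,v/3+130)
print('tumb rim',onz(t,*b(200,250),150),onz(s,*d(328,378),150),tri(t,b(200,250),s,d(328,378)))
print('tumb base side',onz(s,*d(325,528),3))
print('mat',*[onz(t,*b(*p),6) for p in[(302,253),(448,207),(503,330),(358,377)]])
print('jar',onz(t,*a(264,312),95),onz(s,*d(175,196),95),tri(t,a(264,312),s,d(175,196)))
for p,q in[((371,205),(267,204)),((391,387),(152,227))]: print('bar',onz(t,*a(*p),107),onz(s,*d(*q),107),tri(t,a(*p),s,d(*q)))
print('lid orange c',tri(t,a(97,315),s,d(140,96)))
print('shelf',onz(t,*a(0,300),322),onz(t,*a(665,318),322), onz(t,330,90,322),onz(t,91,90,322))
print('mill top',onz(t,*b(665,326),160),'base',onz(t,*b(585,335),0))
print('salt',onz(t,*b(285,520),58),'honey',onz(t,*b(74,70),85),'bowl',onz(t,286,293,45),'spice',onz(t,168,185,85),'mug',onz(t,295,157,85))
R=s['R']; 
E
```

```text
tumb rim [ 591.6 -205.   150. ] [ 594.9 -205.8  150. ] (array([ 593.2, -205.5,  150. ]), np.float64(3.3873330976708127))
tumb base side [ 594.1 -209.7    3. ]
mat [ 601.6 -300.6    6. ] [ 641.  -411.2    6. ] [ 532.8 -449.3    6. ] [ 492.9 -339.9    6. ]
jar [610.2 177.4  95. ] [610.2 168.6  95. ] (array([611.9, 178. ,  89.3]), np.float64(2.151583546603282))
bar [666.9 117.4 107. ] [668.8 109.7 107. ] (array([669.5, 117.4, 102.2]), np.float64(3.95987614214709))
bar [567.6 106.7 107. ] [570.9 102.9 107. ] (array([569.7, 106.5, 105. ]), np.float64(4.039214184646858))
lid orange c (array([605.5, 252.6, 161.6]), np.float64(5.776456221827302))
shelf [593.5 260.3 322. ] [582.5 -40.9 322. ] [854.6 -48.1 322. ] [859.1 447.2 322. ]
mill top [ 528.5 -512.4  160. ] base [ 528.  -512.5    0. ]
salt [ 373.7 -273.7   58. ] honey [ 748.9 -126.5   85. ] bowl [427.1  65.4  45. ] spice [698.8 355.   85. ] mug [766.4  38.5  85. ]
```

```bash
cat >> h.py <<'E'
from scipy.spatial.transform import Rotation as Ro
import json
def rot(s): q=s['ee_rot']; return Ro.from_quat([q[1],q[2],q[3],q[0]])
def log():
    s=sense(); open('log.jsonl','a').write(json.dumps([list(map(float,s['joints'])),list(map(float,s['eef_pos'])),list(map(float,s['ee_rot']))])+'\n')
    return s
E
python3 - <<'E'
from h import *
np.set_printoptions(precision=3,suppress=True)
print(rot(log()).as_matrix())
E
```

```text
[[ 0.97  -0.001  0.241]
 [-0.241 -0.001  0.97 ]
 [-0.    -1.    -0.001]]
```

```bash
python3 -m handwheel '[{"tx":25,"tz":-10},{"tx":25,"tz":-10},{"tx":25,"tz":-10},{"tx":25,"tz":-10},{"tx":25,"tz":-10},{"tx":25,"tz":-10},{"tx":25,"tz":-10},{"tx":25,"tz":-10},{"tx":25,"tz":-10},{"tx":25,"tz":-10}]'; python3 -c "
from h import *;print(log())"
```

```text
{'time_s': 0.1, 'joints': array([ 1.10362123e+00,  3.13388233e-01,  1.49834466e+00, -2.79980483e-05,
        1.33102784e+00, -2.23383681e-01]), 'dq': array([ 0.00074532, -0.0006189 , -0.00085585, -0.00110309, -0.00025193,
       -0.00061778]), 'tau': array([ 4.93867716e-03, -4.12898219e+01, -2.60142052e+01, -1.93963706e-05,
        3.05255162e-03,  5.36537027e-05]), 'eef_pos': array([126.62955986, 509.2603964 , 230.80147879]), 'ee_rot': array([-0.70146829,  0.70225201, -0.08610837,  0.08584691]), 'force': array([-0.01868815,  0.11795466,  0.38691219]), 'wrist_torque': array([ 0.01081365, -0.00282569,  0.03517012]), 'grip_width': 0.9979797493723159}invalid input
```

```bash
python3 -m handwheel '[{"grip":85,"tx":25,"ty":0,"tz":-10,"wx":0,"wy":0,"wz":0},{"grip":85,"tx":25,"ty":0,"tz":-10,"wx":0,"wy":0,"wz":0},{"grip":85,"tx":25,"ty":0,"tz":-10,"wx":0,"wy":0,"wz":0},{"grip":85,"tx":25,"ty":0,"tz":-10,"wx":0,"wy":0,"wz":0},{"grip":85,"tx":25,"ty":0,"tz":-10,"wx":0,"wy":0,"wz":0},{"grip":85,"tx":25,"ty":0,"tz":-10,"wx":0,"wy":0,"wz":0},{"grip":85,"tx":25,"ty":0,"tz":-10,"wx":0,"wy":0,"wz":0},{"grip":85,"tx":25,"ty":0,"tz":-10,"wx":0,"wy":0,"wz":0}]'; sed -i '/^\[\[/d' log.jsonl; python3 -c "
from h import *;print(log()['joints'])"
```

```text
time_s: 0.77
eef_pos: [302.3, 382.5, 231.1]
ee_rot: [-0.702, 0.702, -0.086, 0.086]
force: [-0.1, 0.3, 0.5]
grip_width: 0.99
[ 6.61150486e-01  2.30853311e-01  1.60612426e+00  7.81784334e-06
  1.30519147e+00 -6.65858207e-01]
```

```bash
python3 -m handwheel '[{"grip":85,"tx":0,"ty":0,"tz":-30,"wx":0,"wy":0,"wz":-0.12},{"grip":85,"tx":0,"ty":0,"tz":-30,"wx":0,"wy":0,"wz":-0.12},{"grip":85,"tx":0,"ty":0,"tz":-30,"wx":0,"wy":0,"wz":-0.12},{"grip":85,"tx":0,"ty":0,"tz":-30,"wx":0,"wy":0,"wz":-0.12}]'; python3 -c "
from h import *;print(log()['joints'])"; python3 -m handwheel '[{"grip":85,"tx":0,"ty":0,"tz":-30,"wx":0.12,"wy":0,"wz":0},{"grip":85,"tx":0,"ty":0,"tz":-30,"wx":0.12,"wy":0,"wz":0},{"grip":85,"tx":0,"ty":0,"tz":-30,"wx":0.12,"wy":0,"wz":0},{"grip":85,"tx":0,"ty":0,"tz":-30,"wx":0.12,"wy":0,"wz":0}]'; python3 -c "
from h import *;print(log()['joints'])"
```

```text
time_s: 1.1
eef_pos: [272.4, 265.9, 231.4]
ee_rot: [-0.661, 0.702, 0.085, 0.252]
force: [1.2, -0.7, 0.2]
grip_width: 1.0
[ 0.72539218 -0.0995285   2.04236509 -0.48556281  0.96612738 -0.36907736]
time_s: 1.43
eef_pos: [254.8, 197.4, 223.0]
ee_rot: [0.749, -0.617, -0.097, -0.221]
force: [-0.5, 0.4, -0.2]
grip_width: 0.992
[ 0.28202366 -0.451978    2.30452879  0.0133247   0.79796085 -1.11461274]
```

```bash
python3 - <<'E'
from h import *
from scipy.optimize import least_squares
L=[json.loads(l) for l in open('log.jsonl')]
print(len(L))
np.set_printoptions(precision=3,suppress=True)
def fk(q,p,s4=1):
    a1,b,d1,L1,e,L2,L3=p
    y=lambda a:Ro.from_euler('y',a); z=lambda a:Ro.from_euler('z',a)
    R=z(q[0]); P=R.apply([a1,b,d1]); R=R*y(q[1]); P=P+R.apply([0,0,L1]); R=R*y(q[2]); P=P+R.apply([e,0,L2])
    R=R*z(s4*q[3])*y(q[4]); P=P+R.apply([0,0,L3]); R=R*z(q[5]); return P,R
for s4 in(1,-1):
    f=lambda p:np.concatenate([fk(q,p,s4)[0]-np.array(x) for q,x,o in L]+[1e-3*(p-p0)])
    p0=np.array([0,116,150,400,0,400,250.])
    r=least_squares(f,p0); print(s4,r.x,np.abs(r.fun[:3*len(L)]).max())
    for q,x,o in L:
        R=fk(q,r.x,s4)[1]; T=Ro.from_quat([o[1],o[2],o[3],o[0]]); print((R.inv()*T).as_matrix().round(2).tolist())
E
```

```text
3
1 [ -0.002 116.3   201.286 438.9    38.986 397.497 255.299] 0.0007034243509451699
[[-0.0, -0.0, -1.0], [-1.0, 0.0, 0.0], [0.0, 1.0, -0.0]]
[[0.0, -0.0, -1.0], [-1.0, -0.0, -0.0], [-0.0, 1.0, -0.0]]
[[-0.0, -0.0, -1.0], [-1.0, -0.0, 0.0], [-0.0, 1.0, -0.0]]
-1 [ 623.561  115.525  -78.432   79.726   50.333 -162.369 -249.09 ] 13.307118235697146
[[0.0, -0.0, -1.0], [-1.0, 0.0, -0.0], [0.0, 1.0, -0.0]]
[[-0.57, 0.05, -0.82], [-0.6, -0.71, 0.37], [-0.56, 0.71, 0.44]]
[[0.02, -0.02, -1.0], [-1.0, 0.01, -0.02], [0.01, 1.0, -0.02]]
```

```bash
cat >> h.py <<'E'
from scipy.optimize import least_squares
P_=[0,116.3,201.286,438.9,38.986,397.497,255.299]
M_=np.array([[0,0,-1],[-1,0,0],[0,1,0.]])
LO=np.array([-2.94,-.97,.19,-1.23,.02,-2.88]);HI=np.array([2.94,2.17,2.56,4.37,3.11,2.88])
VL=np.array([2.39,2.39,3.01,3.14,3.14,3.14])
def fk(q):
    a1,b,d1,L1,e,L2,L3=P_
    y=lambda a:Ro.from_euler('y',a); z=lambda a:Ro.from_euler('z',a)
    R=z(q[0]); P=R.apply([a1,b,d1]); R=R*y(q[1]); P=P+R.apply([0,0,L1]); R=R*y(q[2]); P=P+R.apply([e,0,L2])
    W=P; R=R*z(q[3])*y(q[4]); P=P+R.apply([0,0,L3]); R=R*z(q[5]); return P,R.as_matrix()@M_,W
def ik(p,R,q0):
    def f(q):
        P,r,_=fk(q); return np.r_[(P-p)/100,Ro.from_matrix(R.T@r).as_rotvec()]
    r=least_squares(f,np.clip(q0,LO+1e-3,HI-1e-3),bounds=(LO,HI)); return r.x,np.abs(r.fun).max()
def orient(az,pitch,roll=0,flip=1):
    """tool dir at azimuth az, pitched down by pitch (deg); roll 0: jaws horizontal, tool x up(flip=1); roll deg about world horiz axis = tool dir"""
    a,p=np.radians([az,pitch]); d=np.array([np.cos(a)*np.cos(p),np.sin(a)*np.cos(p),-np.sin(p)])
    z=np.array([-np.sin(a),np.cos(a),0])*flip; x=np.cross(d,z)
    R=np.c_[x,d,z]; return R@Ro.from_rotvec([0,np.radians(roll),0]).as_matrix()
def plan(p1,R1,N,p0=None,R0=None,q0=None,show=True):
    """constant row from current measured pose to the target"""
    s=sense()
    if p0 is None: p0=s['eef_pos'];R0=rot(s).as_matrix();q0=s['joints']
    w=Ro.from_matrix(R0.T@R1).as_rotvec()/N
    S=np.zeros((3,3));R=R0.copy();E=Ro.from_rotvec(w).as_matrix()
    for k in range(N): S+=R;R=R@E
    t=np.linalg.solve(S,np.array(p1)-p0)
    p=np.array(p0,float);R=R0.copy();q=np.array(q0);mx=0;me=0
    out=[]
    for k in range(N):
        p=p+R@t;R=R@E;qn,e=ik(p,R,q);mx=max(mx,(np.abs(qn-q)*12/VL).max());me=max(me,e);q=qn;out.append((p.copy(),fk(q)[2]))
    if show:
        print('N',N,'t',t.round(1),'w',w.round(4),'|t|',np.linalg.norm(t).round(1),'vmax',mx.round(2),'ikerr',round(me,4)); print('q',q.round(2))
        for k in range(0,N,3): print('  ',out[k][0].round(0),'wr',out[k][1].round(0))
    return p,R,q
E
python3 - <<'E'
from h import *
np.set_printoptions(precision=2,suppress=True)
s=log();print(fk(s['joints'])[0]-s['eef_pos'],s['joints'])
T=np.array([594,-207.])
def tcp(gp,R): return gp+19*R[:,1]
for flip in(1,-1):
  for az in(-30,-15,0,15):
    R=orient(az,10,0,flip); 
    for q0 in(s['joints'],[-.5,.5,2,0,1,0],[-.5,.5,2,1.5,1,2]):
        q,e=ik(tcp(np.r_[T,65],R),R,q0); print('grasp',flip,az,q,e)
  Rg=orient(-15,10,0,flip)
  for psi in(0,-25,-40):
    for th in(0,60,90,120,130):
      Rt=Ro.from_rotvec(np.radians(th)*np.array([-np.sin(np.radians(psi)),np.cos(np.radians(psi)),0])).as_matrix()
      R=Rt@orient(90+psi,10,0,flip); a=Rt[:,2]; rim=np.array([603,176,155]); g=rim-85*a
      best=min((ik(tcp(g,R),R,q0) for q0 in([0.,.5,2,1.5,1.5,0],[0,.5,2,1.5,1.5,2],[0,.5,2,1.5,1.5,-2])),key=lambda x:x[1])
      print('pour',flip,psi,th,*best,g)
E
```

```text
[0. 0. 0.] [ 0.28 -0.45  2.3   0.01  0.8  -1.11]
grasp 1 -30 [-0.51  0.55  1.84 -1.23  0.02 -0.33] 0.6528866323654368
grasp 1 -30 [-0.51  0.55  1.84 -1.23  0.02 -0.33] 0.652886634701125
grasp 1 -30 [-0.52  0.82  2.06  3.15  1.14  1.57] 5.684341886080802e-15
grasp 1 -15 [-0.52  0.55  1.85  1.18  0.02 -2.88] 0.6613363168319922
grasp 1 -15 [-0.5   0.55  1.84 -1.23  0.02 -0.46] 0.6628646152206215
grasp 1 -15 [-0.68  0.82  2.08  2.7   1.17  1.68] 1.6209469322348015e-11
grasp 1 0 [-0.6   0.54  1.81  1.04  0.29 -2.88] 0.7122779942367095
grasp 1 0 [-0.6   0.54  1.81  1.04  0.29 -2.88] 0.7122774694303113
grasp 1 0 [-0.8   0.83  2.02  2.28  1.2   1.79] 1.2079226507921704e-15
grasp 1 15 [-0.67  0.57  1.73  0.93  0.58 -2.88] 0.7419212436289022
grasp 1 15 [-0.67  0.57  1.73  0.93  0.58 -2.88] 0.7419259168605631
grasp 1 15 [-0.88  0.85  1.91  1.91  1.25  1.93] 1.0853297581283086e-13
pour 1 0 0 [-0.29  1.    1.45  1.24  1.62  2.24] 9.505242433959605e-15 [603. 176.  70.]
pour 1 0 60 [-0.29  0.9   1.54  1.1   1.78 -2.88] 0.15293156976236855 [529.39 176.   112.5 ]
pour 1 0 90 [-0.31  0.85  1.61  1.18 
[... 2820 characters left out ...]
211.92 155.  ]
pour -1 -25 120 [-0.29  0.7   1.9   1.61  1.65  1.06] 6.57824454049087e-11 [536.28 207.11 197.5 ]
pour -1 -25 130 [-0.29  0.69  1.88  1.64  1.66  1.26] 2.322085308558861e-10 [543.99 203.52 209.64]
pour -1 -40 0 [-0.26  0.84  1.92  1.91  1.25 -1.21] 1.1368683772161603e-15 [603. 176.  70.]
pour -1 -40 60 [-0.22  0.76  2.01  1.84  1.38 -0.17] 1.1368683772161603e-15 [546.61 223.32 112.5 ]
pour -1 -40 90 [-0.22  0.7   2.03  1.85  1.45  0.39] 6.753689005405924e-12 [537.89 230.64 155.  ]
pour -1 -40 120 [-0.22  0.65  2.03  1.9   1.51  0.95] 1.0708133022441778e-14 [546.61 223.32 197.5 ]
pour -1 -40 130 [-0.23  0.64  2.02  1.92  1.52  1.15] 2.2737367544323206e-15 [553.12 217.85 209.64]
```

```bash
python3 - <<'E'
from h import *
np.set_printoptions(precision=2,suppress=True)
for az,pt,pos in((60,45,(420,-40,230)),(30,45,(430,-80,230)),(45,60,(420,-50,230))):
  R=orient(az,pt,0,-1); print(az,pt)
  p,RR,q=plan(pos,R,20)
  R2=orient(-10,10,0,-1); g=np.array([594,-207,68])-R2[:,1]*110
  plan(g+19*R2[:,1],R2,16,p,RR,q)
E
```

```text
60 45
N 20 t [17.  -2.8  2.5] w [0.01 0.1  0.03] |t| 17.5 vmax 0.31 ikerr 0.0
q [-0.84  0.09  1.99  0.75  1.42 -0.58]
   [269. 196. 233.] wr [160. 156. 461.]
   [312. 182. 259.] wr [220. 125. 490.]
   [353. 154. 276.] wr [273.  77. 506.]
   [387. 115. 282.] wr [315.  17. 507.]
   [412.  69. 278.] wr [341. -50. 492.]
   [424.  21. 263.] wr [ 349. -117.  464.]
   [423. -26. 239.] wr [ 338. -178.  425.]
N 16 t [ 8.5  5.2 10.3] w [0.07 0.04 0.03] |t| 14.4 vmax 0.48 ikerr 0.0
q [-0.92  0.73  2.36  2.39  1.36 -1.54]
   [428. -47. 220.] wr [ 320. -199.  395.]
   [450. -71. 192.] wr [ 292. -202.  344.]
   [469. -98. 165.] wr [ 270. -197.  291.]
   [ 485. -128.  138.] wr [ 257. -184.  237.]
   [ 498. -159.  111.] wr [ 252. -167.  182.]
   [ 506. -191.   84.] wr [ 258. -148.  128.]
30 45
N 20 t [20.4 -1.6  6.7] w [0.02 0.12 0.01] |t| 21.5 vmax 0.33 ikerr 0.0
q [-0.93 -0.06  2.14  0.89  1.14 -0.3 ]
   [273. 199. 234.] wr [160. 159. 460.]
   [328. 190. 265.] wr [219. 133. 489.]
   [380. 158. 287.] wr [269.  87. 506.]
   [420. 110. 297.] wr [304.  26. 508.]
   [445.  51. 292.] wr [319. -41. 494.]
[... 551 characters left out ...]
 [-0.73 -0.03  2.    0.56  1.21 -0.16]
   [271. 198. 232.] wr [160. 161. 458.]
   [321. 187. 254.] wr [219. 147. 485.]
   [366. 160. 269.] wr [272. 112. 502.]
   [403. 119. 275.] wr [315.  62. 508.]
   [427.  69. 272.] wr [342.   1. 503.]
   [435.  16. 259.] wr [350. -62. 487.]
   [426. -35. 238.] wr [ 338. -122.  461.]
N 16 t [6.8 7.9 9.1] w [0.05 0.04 0.05] |t| 13.8 vmax 0.57 ikerr 0.0
q [-0.92  0.73  2.36  2.39  1.36 -1.54]
   [425. -58. 220.] wr [ 318. -146.  434.]
   [441. -82. 190.] wr [ 287. -159.  379.]
   [ 457. -107.  161.] wr [ 264. -164.  319.]
   [ 474. -134.  134.] wr [ 251. -162.  256.]
   [ 490. -162.  109.] wr [ 249. -156.  191.]
   [ 506. -191.   84.] wr [ 258. -148.  128.]
```

```bash
sed -i "s/^np.set_printoptions.*//" h.py; echo "np.set_printoptions(precision=3,suppress=True)" >> h.py; python3 - <<'E'
from h import *
p,RR,q=plan((430,-80,230),orient(30,45,0,-1),20)
E
```

```text
N 20 t [20.4 -1.6  6.7] w [0.017 0.123 0.013] |t| 21.5 vmax 0.33 ikerr 0.0
q [-0.93 -0.06  2.14  0.89  1.14 -0.3 ]
   [273. 199. 234.] wr [160. 159. 460.]
   [328. 190. 265.] wr [219. 133. 489.]
   [380. 158. 287.] wr [269.  87. 506.]
   [420. 110. 297.] wr [304.  26. 508.]
   [445.  51. 292.] wr [319. -41. 494.]
   [451. -10. 274.] wr [ 312. -105.  465.]
   [438. -65. 242.] wr [ 286. -157.  425.]
```

```bash
python3 -m handwheel '[{"grip":85,"tx":20.4,"ty":-1.6,"tz":6.7,"wx":0.017,"wy":0.122,"wz":0.013},{"grip":85,"tx":20.4,"ty":-1.6,"tz":6.7,"wx":0.017,"wy":0.122,"wz":0.013},{"grip":85,"tx":20.4,"ty":-1.6,"tz":6.7,"wx":0.017,"wy":0.122,"wz":0.013},{"grip":85,"tx":20.4,"ty":-1.6,"tz":6.7,"wx":0.017,"wy":0.122,"wz":0.013},{"grip":85,"tx":20.4,"ty":-1.6,"tz":6.7,"wx":0.017,"wy":0.122,"wz":0.013},{"grip":85,"tx":20.4,"ty":-1.6,"tz":6.7,"wx":0.017,"wy":0.122,"wz":0.013},{"grip":85,"tx":20.4,"ty":-1.6,"tz":6.7,"wx":0.017,"wy":0.122,"wz":0.013},{"grip":85,"tx":20.4,"ty":-1.6,"tz":6.7,"wx":0.017,"wy":0.122,"wz":0.013},{"grip":85,"tx":20.4,"ty":-1.6,"tz":6.7,"wx":0.017,"wy":0.122,"wz":0.013},{"grip":85,"tx":20.4,"ty":-1.6,"tz":6.7,"wx":0.017,"wy":0.122,"wz":0.013}]' 50; python3 - <<'E'
from h import *
print(sense()['joints'])
p,RR,q=plan((430,-80,230),orient(30,45,0,-1),10)
E
```

```text
time_s: 2.27
eef_pos: [422.6, 109.1, 297.5]
ee_rot: [0.726, -0.322, 0.372, -0.481]
force: [-0.0, 0.4, -0.1]
grip_width: 0.996
[-0.308 -0.223  2.005  0.553  1.044 -0.718]
N 10 t [20.4 -1.6  6.5] w [0.016 0.122 0.013] |t| 21.4 vmax 0.32 ikerr 0.0
q [-0.93 -0.06  2.14  0.89  1.14 -0.3 ]
   [433.  90. 297.] wr [312.   3. 505.]
   [451.  30. 288.] wr [320. -64. 486.]
   [450. -30. 264.] wr [ 306. -125.  453.]
   [430. -80. 230.] wr [ 274. -170.  411.]
```

Tracks exactly as predicted.

```bash
python3 -m handwheel '[{"grip":85,"tx":20.4,"ty":-1.6,"tz":6.5,"wx":0.016,"wy":0.122,"wz":0.013},{"grip":85,"tx":20.4,"ty":-1.6,"tz":6.5,"wx":0.016,"wy":0.122,"wz":0.013},{"grip":85,"tx":20.4,"ty":-1.6,"tz":6.5,"wx":0.016,"wy":0.122,"wz":0.013},{"grip":85,"tx":20.4,"ty":-1.6,"tz":6.5,"wx":0.016,"wy":0.122,"wz":0.013},{"grip":85,"tx":20.4,"ty":-1.6,"tz":6.5,"wx":0.016,"wy":0.122,"wz":0.013},{"grip":85,"tx":20.4,"ty":-1.6,"tz":6.5,"wx":0.016,"wy":0.122,"wz":0.013},{"grip":85,"tx":20.4,"ty":-1.6,"tz":6.5,"wx":0.016,"wy":0.122,"wz":0.013},{"grip":85,"tx":20.4,"ty":-1.6,"tz":6.5,"wx":0.016,"wy":0.122,"wz":0.013},{"grip":85,"tx":20.4,"ty":-1.6,"tz":6.5,"wx":0.016,"wy":0.122,"wz":0.013},{"grip":85,"tx":20.4,"ty":-1.6,"tz":6.5,"wx":0.016,"wy":0.122,"wz":0.013}]' 50; python3 - <<'E'
from h import *
print(sense()['joints'])
R2=orient(-10,10,0,-1); g=np.array([594,-207,68])-R2[:,1]*80
plan(g+19*R2[:,1],R2,10)
E
```

```text
time_s: 3.1
eef_pos: [430.9, -80.7, 229.5]
ee_rot: [0.432, 0.09, 0.701, -0.56]
force: [0.8, -0.6, 0.1]
grip_width: 0.995
[-0.925 -0.055  2.14   0.884  1.138 -0.309]
N 10 t [ 9.9 14.7 12.7] w [0.063 0.033 0.059] |t| 21.8 vmax 0.75 ikerr 0.0
q [-0.85  0.75  2.28  2.45  1.31 -1.5 ]
   [440. -90. 212.] wr [ 268. -172.  382.]
   [ 470. -121.  163.] wr [ 257. -168.  295.]
   [ 503. -156.  118.] wr [ 263. -160.  207.]
   [ 535. -197.   79.] wr [ 287. -153.  123.]
```

```bash
python3 - <<'E'
from h import *
R2=orient(-10,10,0,-1); g=np.array([594,-207,68])-R2[:,1]*80
plan(g+19*R2[:,1],R2,12,show=True)
E
python3 -m handwheel '[{"grip":85,"tx":8.3,"ty":12.2,"tz":10.6,"wx":0.0525,"wy":0.0275,"wz":0.049},{"grip":85,"tx":8.3,"ty":12.2,"tz":10.6,"wx":0.0525,"wy":0.0275,"wz":0.049},{"grip":85,"tx":8.3,"ty":12.2,"tz":10.6,"wx":0.0525,"wy":0.0275,"wz":0.049},{"grip":85,"tx":8.3,"ty":12.2,"tz":10.6,"wx":0.0525,"wy":0.0275,"wz":0.049},{"grip":85,"tx":8.3,"ty":12.2,"tz":10.6,"wx":0.0525,"wy":0.0275,"wz":0.049},{"grip":85,"tx":8.3,"ty":12.2,"tz":10.6,"wx":0.0525,"wy":0.0275,"wz":0.049},{"grip":85,"tx":8.3,"ty":12.2,"tz":10.6,"wx":0.0525,"wy":0.0275,"wz":0.049},{"grip":85,"tx":8.3,"ty":12.2,"tz":10.6,"wx":0.0525,"wy":0.0275,"wz":0.049},{"grip":85,"tx":8.3,"ty":12.2,"tz":10.6,"wx":0.0525,"wy":0.0275,"wz":0.049}]'; python3 - <<'E'
from h import *
R2=orient(-10,10,0,-1); g=np.array([594,-207,68])-R2[:,1]*80
plan(g+19*R2[:,1],R2,4)
E
```

```text
N 12 t [ 8.3 12.3 10.5] w [0.053 0.028 0.049] |t| 18.2 vmax 0.62 ikerr 0.0
q [-0.85  0.75  2.28  2.45  1.31 -1.5 ]
   [439. -88. 215.] wr [ 269. -172.  386.]
   [ 464. -113.  173.] wr [ 258. -169.  314.]
   [ 490. -142.  135.] wr [ 259. -163.  241.]
   [ 517. -173.  100.] wr [ 272. -157.  169.]
time_s: 3.85
eef_pos: [508.4, -162.9, 111.4]
ee_rot: [-0.423, -0.404, -0.562, 0.585]
force: [0.8, 0.1, 0.7]
grip_width: 0.995
N 4 t [6.3 9.1 7.7] w [0.04  0.021 0.036] |t| 13.5 vmax 0.34 ikerr 0.0
q [-0.85  0.75  2.28  2.45  1.31 -1.5 ]
   [ 515. -171.  103.] wr [ 270. -158.  174.]
   [ 535. -197.   79.] wr [ 287. -153.  123.]
```

```bash
python3 -m handwheel '[{"grip":85,"tx":6.3,"ty":9.1,"tz":7.7,"wx":0.04,"wy":0.021,"wz":0.036},{"grip":85,"tx":6.3,"ty":9.1,"tz":7.7,"wx":0.04,"wy":0.021,"wz":0.036},{"grip":85,"tx":6.3,"ty":9.1,"tz":7.7,"wx":0.04,"wy":0.021,"wz":0.036},{"grip":85,"tx":6.3,"ty":9.1,"tz":7.7,"wx":0.04,"wy":0.021,"wz":0.036},{"grip":85,"tx":0,"ty":0,"tz":0,"wx":0,"wy":0,"wz":0}]'; python3 - <<'E'
from h import *
R2=orient(-10,10,0,-1); g=np.array([594,-207,68])+R2[:,1]*3
plan(g+19*R2[:,1],R2,7)
for n in('side','top'): c=snap(n,n+'1.png')
im=load('top1.png')['pixels'][150:300,320:460,::-1];im2=load('side1.png')['pixels'][200:350,270:410,::-1]
cv2.imwrite('pics/d1.png',cv2.resize(np.hstack([im,im2]),None,fx=2.8,fy=2.8,interpolation=cv2.INTER_CUBIC))
E
```

```text
time_s: 4.27
eef_pos: [535.2, -195.5, 77.1]
ee_rot: [-0.406, -0.499, -0.502, 0.578]
force: [-0.2, 0.4, 0.0]
grip_width: 0.996
N 7 t [-0.2 11.8  0.2] w [ 0.001 -0.     0.   ] |t| 11.8 vmax 0.13 ikerr 0.0
q [-0.72  0.82  2.06  2.55  1.17 -1.42]
   [ 547. -198.   75.] wr [ 299. -155.  120.]
   [ 581. -204.   70.] wr [ 333. -161.  114.]
   [ 615. -211.   64.] wr [ 368. -167.  109.]
```

View pics/d1.png

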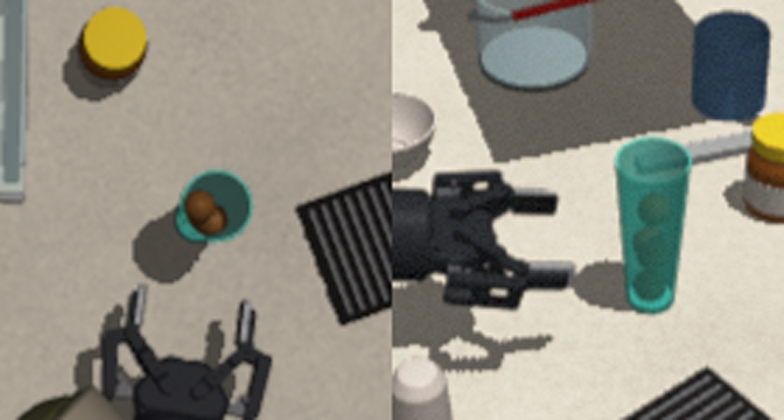

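The jaws straddle the tumbler's line (fingers at about (370,254) and (408,259) in top view, tumbler at (397,222)). Advance and close.

```bash
python3 -m handwheel '[{"grip":85,"tx":0,"ty":11.8,"tz":0,"wx":0,"wy":0,"wz":0},{"grip":85,"tx":0,"ty":11.8,"tz":0,"wx":0,"wy":0,"wz":0},{"grip":85,"tx":0,"ty":11.8,"tz":0,"wx":0,"wy":0,"wz":0},{"grip":85,"tx":0,"ty":11.8,"tz":0,"wx":0,"wy":0,"wz":0},{"grip":85,"tx":0,"ty":11.8,"tz":0,"wx":0,"wy":0,"wz":0},{"grip":85,"tx":0,"ty":11.8,"tz":0,"wx":0,"wy":0,"wz":0},{"grip":85,"tx":0,"ty":11.8,"tz":0,"wx":0,"wy":0,"wz":0}]'; python3 -m handwheel '[{"grip":30,"tx":0,"ty":0,"tz":0,"wx":0,"wy":0,"wz":0},{"grip":30,"tx":0,"ty":0,"tz":0,"wx":0,"wy":0,"wz":0},{"grip":30,"tx":0,"ty":0,"tz":0,"wx":0,"wy":0,"wz":0},{"grip":30,"tx":0,"ty":0,"tz":0,"wx":0,"wy":0,"wz":0},{"grip":30,"tx":0,"ty":0,"tz":0,"wx":0,"wy":0,"wz":0},{"grip":30,"tx":0,"ty":0,"tz":0,"wx":0,"wy":0,"wz":0},{"grip":30,"tx":0,"ty":0,"tz":0,"wx":0,"wy":0,"wz":0}]' 45
python3 - <<'E'
from h import *
for n in('side','top'): c=snap(n,n+'2.png')
im=load('top2.png')['pixels'][150:300,320:460,::-1];im2=load('side2.png')['pixels'][200:350,270:410,::-1]
cv2.imwrite('pics/d2.png',cv2.resize(np.hstack([im,im2]),None,fx=2.8,fy=2.8,interpolation=cv2.INTER_CUBIC))
E
```

```text
time_s: 4.95
eef_pos: [615.5, -209.3, 66.4]
ee_rot: [-0.408, -0.498, -0.501, 0.578]
force: [0.2, -0.1, -1.4]
grip_width: 0.992
time_s: 5.53
eef_pos: [614.9, -209.1, 66.0]
ee_rot: [-0.408, -0.499, -0.501, 0.578]
force: [-2.4, 2.4, 6.5]
grip_width: 0.598
```

View pics/d2.png

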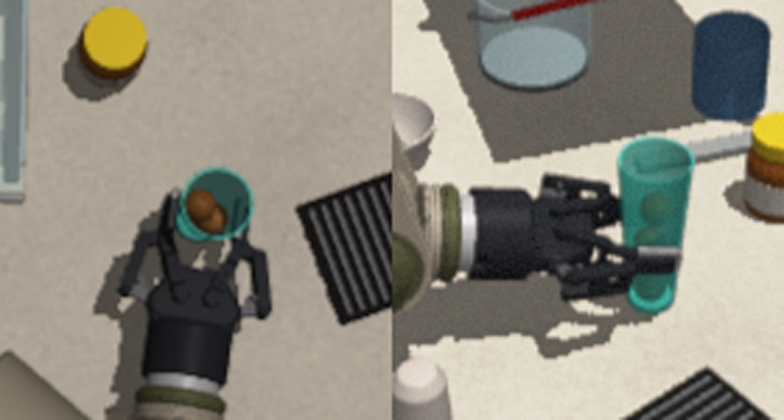

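```bash
cat >> h.py <<'E'
H=69.
def tumb(g,psi,th,az=None):
    """tool pose with tumbler held; g grasp point on axis, tilt th toward azimuth psi"""
    az=psi+90 if az is None else az
    k=np.radians(psi); Rt=Ro.from_rotvec(np.radians(th)*np.array([-np.sin(k),np.cos(k),0])).as_matrix()
    R=Rt@orient(az,10,0,-1); return np.array(g,float)+19*R[:,1],R,Rt[:,2]
def tumb_rim(rim,psi,th,az=None):
    _,R,a=tumb([0,0,0],psi,th,az); return tumb(np.array(rim)-(150-H)*a,psi,th,az)
E
python3 - <<'E'
from h import *
A=tumb([540,-170,190],0,0,20); r=plan(A[0],A[1],10)
B=tumb([455,120,230],-25,20); r=plan(B[0],B[1],15,*r)
C=tumb_rim([570,190,180],-25,80); print(C[0]); r=plan(C[0],C[1],10,*r)
D=tumb_rim([603,176,155],-25,120);print(D[0]); r=plan(D[0],D[1],12,*r)
E
```

```text
N 10 t [-10.9  -7.5  -5. ] w [-0.051 -0.009 -0.   ] |t| 14.2 vmax 0.34 ikerr 0.0
q [-0.95  0.5   2.08  1.71  1.28 -1.  ]
   [ 610. -203.   78.] wr [ 361. -174.  122.]
   [ 595. -187.  114.] wr [ 344. -197.  158.]
   [ 577. -174.  150.] wr [ 330. -222.  195.]
   [ 558. -164.  187.] wr [ 321. -250.  231.]
N 15 t [ -1.1   8.4 -20.1] w [-0.055  0.013 -0.009] |t| 21.8 vmax 0.14 ikerr 0.0
q [-0.57  0.37  2.13  1.32  1.55 -0.59]
   [ 559. -142.  186.] wr [ 328. -241.  233.]
   [555. -76. 188.] wr [ 345. -212.  238.]
   [541. -13. 193.] wr [ 358. -182.  245.]
   [518.  48. 202.] wr [ 366. -150.  253.]
   [487. 104. 215.] wr [ 369. -118.  262.]
[502.667 242.043 165.362]
N 10 t [ 2.9 11.9  4.2] w [-0.018  0.103  0.   ] |t| 12.9 vmax 0.37 ikerr 0.0
q [-0.28  0.67  1.99  1.54  1.55  0.3 ]
   [469. 147. 221.] wr [380. -89. 261.]
   [485. 176. 202.] wr [407. -65. 234.]
   [497. 208. 183.] wr [426. -37. 203.]
   [503. 242. 165.] wr [436.  -4. 173.]
[544.742 223.812 197.15 ]
N 12 t [-3.4 -0.5 -3.2] w [-0.01   0.057 -0.   ] |t| 4.7 vmax 0.25 ikerr 0.0
q [-0.29  0.71  1.89  1.61  1.65  1.07]
   [505. 241. 169.] wr [439.  -6. 174.]
   [514. 237. 179.] wr [448.  -9. 177.]
   [525. 233. 188.] wr [458. -14. 178.]
   [536. 227. 194.] wr [467. -18. 177.]
```

```bash
python3 - <<'E'
from h import *
A=tumb([540,-170,190],0,0,20); r=plan(A[0],A[1],10)
B=tumb([460,110,230],-15,20); r=plan(B[0],B[1],15,*r,show=False)
C=tumb_rim([575,176,175],-15,80); print(C[0]); r=plan(C[0],C[1],10,*r)
D=tumb_rim([600,172,152],-15,120);print(D[0]); r=plan(D[0],D[1],12,*r)
E
python3 -m handwheel '[{"grip":30,"tx":-10.9,"ty":-7.5,"tz":-5,"wx":-0.051,"wy":-0.009,"wz":0},{"grip":30,"tx":-10.9,"ty":-7.5,"tz":-5,"wx":-0.051,"wy":-0.009,"wz":0},{"grip":30,"tx":-10.9,"ty":-7.5,"tz":-5,"wx":-0.051,"wy":-0.009,"wz":0},{"grip":30,"tx":-10.9,"ty":-7.5,"tz":-5,"wx":-0.051,"wy":-0.009,"wz":0},{"grip":30,"tx":-10.9,"ty":-7.5,"tz":-5,"wx":-0.051,"wy":-0.009,"wz":0},{"grip":30,"tx":-10.9,"ty":-7.5,"tz":-5,"wx":-0.051,"wy":-0.009,"wz":0},{"grip":30,"tx":-10.9,"ty":-7.5,"tz":-5,"wx":-0.051,"wy":-0.009,"wz":0},{"grip":30,"tx":-10.9,"ty":-7.5,"tz":-5,"wx":-0.051,"wy":-0.009,"wz":0},{"grip":30,"tx":-10.9,"ty":-7.5,"tz":-5,"wx":-0.051,"wy":-0.009,"wz":0},{"grip":30,"tx":-10.9,"ty":-7.5,"tz":-5,"wx":-0.051,"wy":-0.009,"wz":0}]'
python3 - <<'E'
from h import *
B=tumb([460,110,230],-15,20); r=plan(B[0],B[1],15)
snap('side','side3.png')
E
```

```text
N 10 t [-10.9  -7.5  -5. ] w [-0.051 -0.009 -0.   ] |t| 14.2 vmax 0.34 ikerr 0.0
q [-0.95  0.5   2.08  1.71  1.28 -1.  ]
   [ 610. -203.   78.] wr [ 361. -174.  122.]
   [ 595. -187.  114.] wr [ 344. -197.  158.]
   [ 577. -174.  150.] wr [ 330. -222.  195.]
   [ 558. -164.  187.] wr [ 321. -250.  231.]
[499.653 215.561 160.362]
N 10 t [2.1 9.9 6. ] w [-0.018  0.103  0.   ] |t| 11.7 vmax 0.39 ikerr 0.0
q [-0.33  0.73  1.87  1.35  1.67  0.36]
   [470. 136. 221.] wr [ 424. -112.  261.]
   [486. 161. 202.] wr [451. -90. 234.]
   [496. 187. 181.] wr [469. -66. 202.]
   [500. 216. 160.] wr [477. -39. 168.]
[534.325 208.969 194.15 ]
N 12 t [-2.5 -0.2 -3.3] w [-0.01   0.057  0.   ] |t| 4.2 vmax 0.25 ikerr 0.0
q [-0.32  0.75  1.78  1.45  1.76  1.12]
   [502. 215. 164.] wr [479. -39. 169.]
   [509. 214. 174.] wr [486. -40. 172.]
   [517. 212. 183.] wr [494. -42. 173.]
   [527. 210. 190.] wr [501. -43. 173.]
time_s: 6.47
eef_pos: [556.7, -163.0, 185.3]
ee_rot: [0.541, 0.353, 0.613, -0.454]
force: [0.6, -0.4, -1.2]
grip_width: 0.6
N 15 t [ -1.7   9.6 -19. ] w [-0.066  0.01  -0.011] |t| 21.4 vmax 0.17 ikerr 0.0
q [-0.55  0.44  2.    1.2   1.66 -0.56]
   [ 559. -142.  185.] wr [ 330. -244.  233.]
   [559. -78. 187.] wr [ 356. -223.  240.]
   [547. -15. 193.] wr [ 378. -198.  247.]
   [524.  44. 202.] wr [ 396. -170.  255.]
   [491.  97. 215.] wr [ 408. -140.  263.]
```

View pics/side3.png

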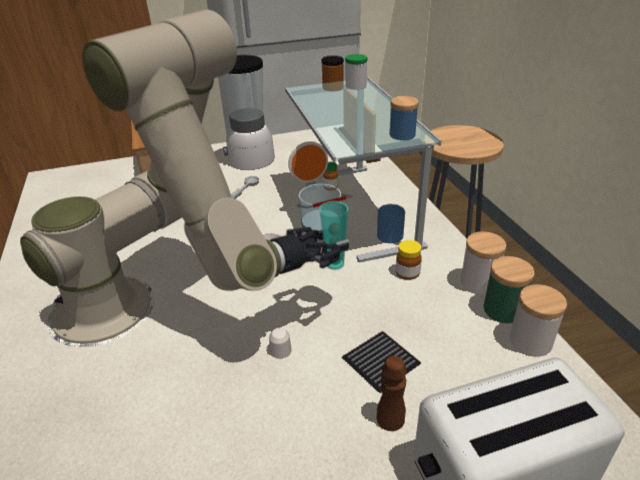

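```bash
python3 -m handwheel '[{"grip":30,"tx":-1.7,"ty":9.6,"tz":-19,"wx":-0.066,"wy":0.01,"wz":-0.011},{"grip":30,"tx":-1.7,"ty":9.6,"tz":-19,"wx":-0.066,"wy":0.01,"wz":-0.011},{"grip":30,"tx":-1.7,"ty":9.6,"tz":-19,"wx":-0.066,"wy":0.01,"wz":-0.011},{"grip":30,"tx":-1.7,"ty":9.6,"tz":-19,"wx":-0.066,"wy":0.01,"wz":-0.011},{"grip":30,"tx":-1.7,"ty":9.6,"tz":-19,"wx":-0.066,"wy":0.01,"wz":-0.011},{"grip":30,"tx":-1.7,"ty":9.6,"tz":-19,"wx":-0.066,"wy":0.01,"wz":-0.011},{"grip":30,"tx":-1.7,"ty":9.6,"tz":-19,"wx":-0.066,"wy":0.01,"wz":-0.011},{"grip":30,"tx":-1.7,"ty":9.6,"tz":-19,"wx":-0.066,"wy":0.01,"wz":-0.011},{"grip":30,"tx":-1.7,"ty":9.6,"tz":-19,"wx":-0.066,"wy":0.01,"wz":-0.011},{"grip":30,"tx":-1.7,"ty":9.6,"tz":-19,"wx":-0.066,"wy":0.01,"wz":-0.011}]'
python3 -m handwheel '[{"grip":30,"tx":-1.7,"ty":9.6,"tz":-19,"wx":-0.066,"wy":0.01,"wz":-0.011},{"grip":30,"tx":-1.7,"ty":9.6,"tz":-19,"wx":-0.066,"wy":0.01,"wz":-0.011},{"grip":30,"tx":-1.7,"ty":9.6,"tz":-19,"wx":-0.066,"wy":0.01,"wz":-0.011},{"grip":30,"tx":-1.7,"ty":9.6,"tz":-19,"wx":-0.066,"wy":0.01,"wz":-0.011},{"grip":30,"tx":-1.7,"ty":9.6,"tz":-19,"wx":-0.066,"wy":0.01,"wz":-0.011}]'
python3 - <<'E'
from h import *
C=tumb_rim([575,176,175],-15,80); r=plan(C[0],C[1],10)
E
```

```text
time_s: 7.35
eef_pos: [524.9, 44.5, 201.6]
ee_rot: [0.57, 0.147, 0.771, -0.242]
force: [-1.5, 0.1, -1.8]
grip_width: 0.602
time_s: 7.77
eef_pos: [464.7, 128.4, 226.8]
ee_rot: [0.561, 0.036, 0.818, -0.124]
force: [-0.2, 0.6, -1.0]
grip_width: 0.597
N 10 t [2.2 9.8 5.9] w [-0.018  0.103 -0.   ] |t| 11.7 vmax 0.39 ikerr 0.0
q [-0.33  0.73  1.87  1.35  1.67  0.36]
   [471. 136. 221.] wr [ 425. -112.  261.]
   [487. 161. 202.] wr [451. -90. 234.]
   [496. 187. 181.] wr [469. -66. 202.]
   [500. 216. 160.] wr [477. -39. 168.]
```

```bash
python3 -m handwheel '[{"grip":30,"tx":2.2,"ty":9.8,"tz":5.9,"wx":-0.018,"wy":0.103,"wz":0},{"grip":30,"tx":2.2,"ty":9.8,"tz":5.9,"wx":-0.018,"wy":0.103,"wz":0},{"grip":30,"tx":2.2,"ty":9.8,"tz":5.9,"wx":-0.018,"wy":0.103,"wz":0},{"grip":30,"tx":2.2,"ty":9.8,"tz":5.9,"wx":-0.018,"wy":0.103,"wz":0},{"grip":30,"tx":2.2,"ty":9.8,"tz":5.9,"wx":-0.018,"wy":0.103,"wz":0},{"grip":30,"tx":2.2,"ty":9.8,"tz":5.9,"wx":-0.018,"wy":0.103,"wz":0},{"grip":30,"tx":2.2,"ty":9.8,"tz":5.9,"wx":-0.018,"wy":0.103,"wz":0},{"grip":30,"tx":2.2,"ty":9.8,"tz":5.9,"wx":-0.018,"wy":0.103,"wz":0},{"grip":30,"tx":2.2,"ty":9.8,"tz":5.9,"wx":-0.018,"wy":0.103,"wz":0}]'
python3 - <<'E'
from h import *
C=tumb_rim([600,172,152],-15,105); r=plan(C[0],C[1],7)
for n in('side','top'): c=snap(n,n+'4.png')
im=load('top4.png')['pixels'][150:300,180:320,::-1];im2=load('side4.png')['pixels'][120:270,270:410,::-1]
cv2.imwrite('pics/d4.png',cv2.resize(np.hstack([im,im2]),None,fx=2.8,fy=2.8,interpolation=cv2.INTER_CUBIC))
E
```

```text
time_s: 8.52
eef_pos: [500.6, 205.1, 166.5]
ee_rot: [0.135, 0.045, 0.989, -0.031]
force: [0.3, 0.4, -0.7]
grip_width: 0.601
N 7 t [-3.6  1.2 -0.9] w [-0.013  0.076 -0.001] |t| 3.9 vmax 0.31 ikerr 0.0
q [-0.32  0.77  1.79  1.41  1.73  0.83]
   [504. 206. 168.] wr [480. -48. 177.]
   [515. 209. 172.] wr [492. -46. 171.]
   [526. 211. 174.] wr [502. -43. 162.]
```

View pics/d4.png

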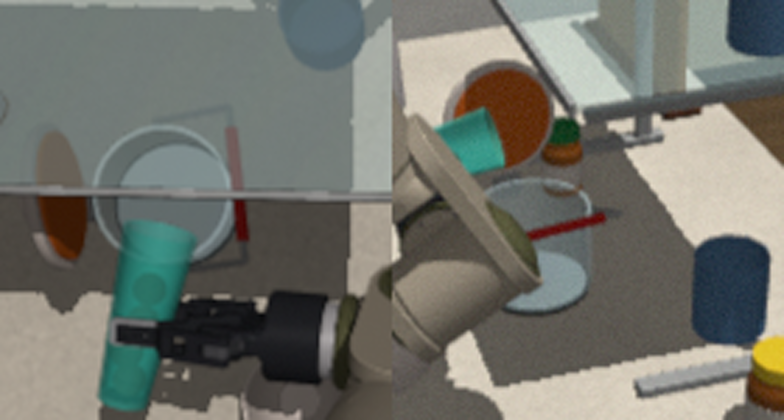

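```bash
python3 -m handwheel '[{"grip":30,"tx":-3.6,"ty":1.2,"tz":-0.9,"wx":-0.013,"wy":0.076,"wz":0},{"grip":30,"tx":-3.6,"ty":1.2,"tz":-0.9,"wx":-0.013,"wy":0.076,"wz":0},{"grip":30,"tx":-3.6,"ty":1.2,"tz":-0.9,"wx":-0.013,"wy":0.076,"wz":0},{"grip":30,"tx":-3.6,"ty":1.2,"tz":-0.9,"wx":-0.013,"wy":0.076,"wz":0},{"grip":30,"tx":-3.6,"ty":1.2,"tz":-0.9,"wx":-0.013,"wy":0.076,"wz":0},{"grip":30,"tx":-3.6,"ty":1.2,"tz":-0.9,"wx":-0.013,"wy":0.076,"wz":0},{"grip":30,"tx":-3.6,"ty":1.2,"tz":-0.9,"wx":-0.013,"wy":0.076,"wz":0}]'
python3 - <<'E'
from h import *
C=tumb_rim([600,172,150],-15,125); r=plan(C[0],C[1],6)
for n in('side','top'): c=snap(n,n+'5.png')
im=load('top5.png')['pixels'][150:300,180:320,::-1];im2=load('side5.png')['pixels'][120:270,270:410,::-1]
cv2.imwrite('pics/d5.png',cv2.resize(np.hstack([im,im2]),None,fx=2.8,fy=2.8,interpolation=cv2.INTER_CUBIC))
E
```

```text
time_s: 9.2
eef_pos: [526.0, 210.3, 175.1]
ee_rot: [-0.125, 0.046, 0.991, 0.027]
force: [0.6, 0.4, -2.1]
grip_width: 0.603
N 6 t [-0.4  0.1 -4.4] w [-0.01   0.058 -0.001] |t| 4.4 vmax 0.25 ikerr 0.0
q [-0.32  0.75  1.78  1.46  1.77  1.21]
   [527. 210. 179.] wr [502. -44. 166.]
   [533. 209. 191.] wr [506. -44. 170.]
```

View pics/d5.png

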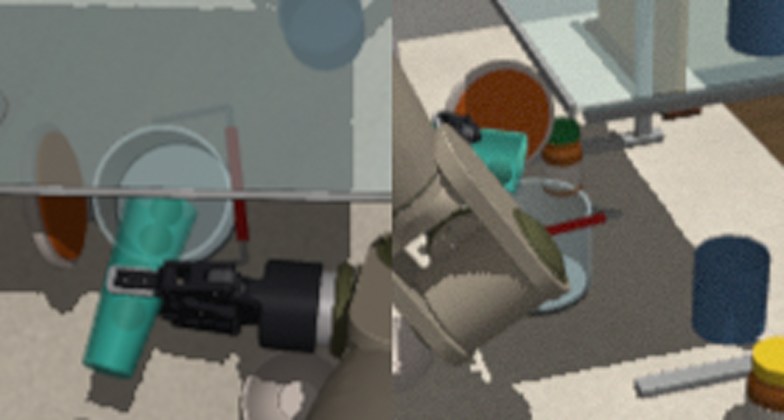

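```bash
python3 -m handwheel '[{"grip":30,"tx":-0.4,"ty":0.1,"tz":-4.4,"wx":-0.01,"wy":0.058,"wz":0},{"grip":30,"tx":-0.4,"ty":0.1,"tz":-4.4,"wx":-0.01,"wy":0.058,"wz":0},{"grip":30,"tx":-0.4,"ty":0.1,"tz":-4.4,"wx":-0.01,"wy":0.058,"wz":0},{"grip":30,"tx":-0.4,"ty":0.1,"tz":-4.4,"wx":-0.01,"wy":0.058,"wz":0},{"grip":30,"tx":-0.4,"ty":0.1,"tz":-4.4,"wx":-0.01,"wy":0.058,"wz":0},{"grip":30,"tx":-0.4,"ty":0.1,"tz":-4.4,"wx":-0.01,"wy":0.058,"wz":0},{"grip":30,"tx":0,"ty":0,"tz":0,"wx":0,"wy":0,"wz":0},{"grip":30,"tx":0,"ty":0,"tz":0,"wx":0,"wy":0,"wz":0},{"grip":30,"tx":0,"ty":0,"tz":0,"wx":0,"wy":0,"wz":0},{"grip":30,"tx":0,"ty":0,"tz":0,"wx":0,"wy":0,"wz":0}]'
python3 - <<'E'
from h import *
for n in('side','top'): c=snap(n,n+'6.png')
im=load('top6.png')['pixels'][150:300,180:320,::-1];im2=load('side6.png')['pixels'][120:270,270:410,::-1]
cv2.imwrite('pics/d6.png',cv2.resize(np.hstack([im,im2]),None,fx=2.8,fy=2.8,interpolation=cv2.INTER_CUBIC))
E
```

```text
time_s: 10.13
eef_pos: [537.8, 208.6, 198.1]
ee_rot: [-0.292, 0.044, 0.953, 0.063]
force: [0.3, 0.6, -0.9]
grip_width: 0.604
```

View pics/d6.png

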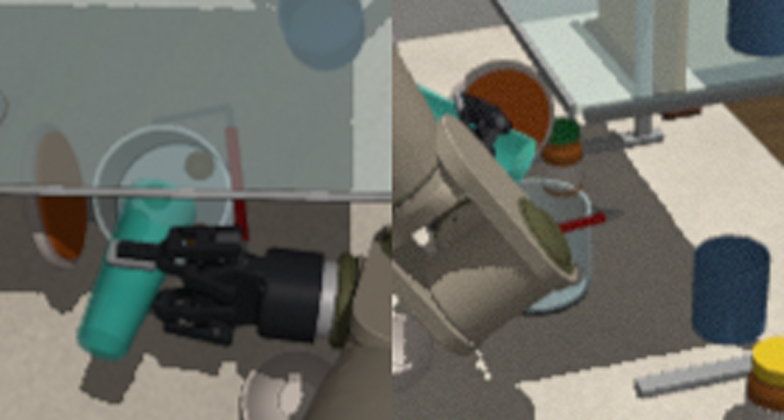

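```bash
python3 -m handwheel '[{"grip":30,"tx":0.4,"ty":0.1,"tz":-4.4,"wx":-0.01,"wy":0.058,"wz":0},{"grip":30,"tx":0.4,"ty":0.1,"tz":-4.4,"wx":-0.01,"wy":0.058,"wz":0},{"grip":30,"tx":0.4,"ty":0.1,"tz":-4.4,"wx":-0.01,"wy":0.058,"wz":0},{"grip":30,"tx":0.4,"ty":0.1,"tz":-4.4,"wx":-0.01,"wy":0.058,"wz":0},{"grip":30,"tx":0,"ty":0,"tz":0,"wx":0,"wy":0,"wz":0},{"grip":30,"tx":0,"ty":0,"tz":0,"wx":0,"wy":0,"wz":0},{"grip":30,"tx":0,"ty":0,"tz":0,"wx":0,"wy":0,"wz":0}]'
python3 - <<'E'
from h import *
for n in('side','top'): c=snap(n,n+'7.png')
im=load('top7.png')['pixels'][150:300,180:320,::-1];im2=load('side7.png')['pixels'][120:270,270:410,::-1]
cv2.imwrite('pics/d7.png',cv2.resize(np.hstack([im,im2]),None,fx=2.8,fy=2.8,interpolation=cv2.INTER_CUBIC))
E
```

```text
time_s: 10.82
eef_pos: [547.5, 206.2, 212.5]
ee_rot: [-0.4, 0.042, 0.912, 0.087]
force: [-1.0, 0.2, -0.8]
grip_width: 0.602
```

View pics/d7.png

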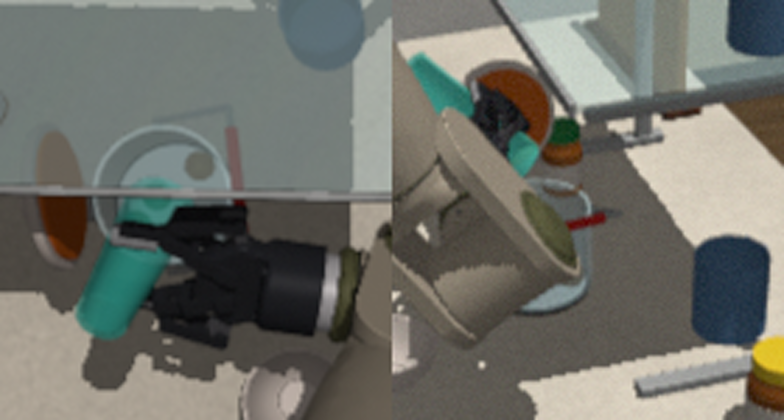

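```bash
python3 - <<'E'
from h import *
C=tumb([490,165,225],-15,100); r=plan(C[0],C[1],7)
E
```

```text
N 7 t [ 7.7 -3.9  2.1] w [ 0.016 -0.094 -0.001] |t| 8.9 vmax 0.39 ikerr 0.0
q [-0.4   0.61  1.89  1.34  1.78  0.79]
   [540. 203. 216.] wr [506. -48. 187.]
   [517. 193. 224.] wr [490. -60. 205.]
   [492. 184. 226.] wr [469. -70. 218.]
```

```bash
python3 -m handwheel '[{"grip":30,"tx":7.7,"ty":-3.9,"tz":2.1,"wx":0.016,"wy":-0.094,"wz":0},{"grip":30,"tx":7.7,"ty":-3.9,"tz":2.1,"wx":0.016,"wy":-0.094,"wz":0},{"grip":30,"tx":7.7,"ty":-3.9,"tz":2.1,"wx":0.016,"wy":-0.094,"wz":0},{"grip":30,"tx":7.7,"ty":-3.9,"tz":2.1,"wx":0.016,"wy":-0.094,"wz":0},{"grip":30,"tx":7.7,"ty":-3.9,"tz":2.1,"wx":0.016,"wy":-0.094,"wz":0},{"grip":30,"tx":7.7,"ty":-3.9,"tz":2.1,"wx":0.016,"wy":-0.094,"wz":0},{"grip":30,"tx":7.7,"ty":-3.9,"tz":2.1,"wx":0.016,"wy":-0.094,"wz":0}]'
python3 - <<'E'
from h import *
for n in('side','top'): c=snap(n,n+'8.png')
im=load('top8.png')['pixels'][150:300,180:320,::-1];im2=load('side8.png')['pixels'][120:270,270:410,::-1]
cv2.imwrite('pics/d8.png',cv2.resize(np.hstack([im,im2]),None,fx=2.8,fy=2.8,interpolation=cv2.INTER_CUBIC))
E
```

```text
time_s: 11.5
eef_pos: [491.5, 183.6, 225.7]
ee_rot: [-0.084, 0.045, 0.995, 0.018]
force: [0.1, -0.2, -0.8]
grip_width: 0.599
```

View pics/d8.png

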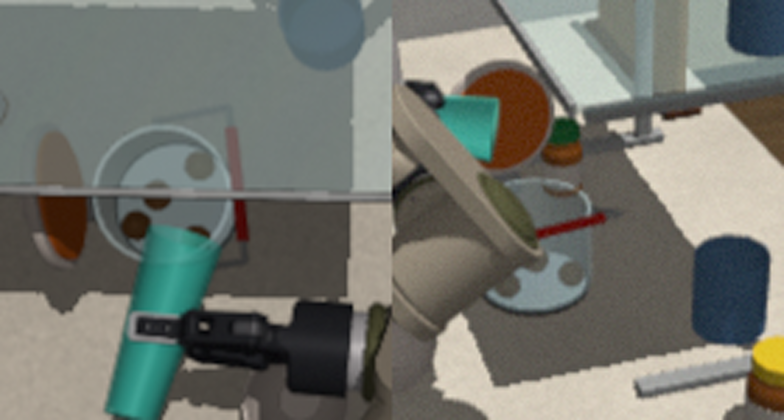

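```bash
python3 - <<'E'
from h import *
B=tumb([450,80,235],-15,0); r=plan(B[0],B[1],15)
A=tumb([520,-170,220],0,0,25); r=plan(A[0],A[1],15,*r)
D=tumb([567,-375,140],0,0,10); r=plan(D[0],D[1],12,*r)
D=tumb([567,-375,78],0,0,10); r=plan(D[0],D[1],8,*r)
E
```

```text
N 15 t [ 1.6 -5.9 -0.9] w [ 0.02  -0.115 -0.   ] |t| 6.2 vmax 0.48 ikerr 0.0
q [-0.64  0.4   2.04  1.17  1.67 -0.92]
   [490. 178. 227.] wr [466. -77. 225.]
   [483. 160. 230.] wr [458. -93. 242.]
   [476. 143. 232.] wr [ 444. -109.  258.]
   [468. 126. 233.] wr [ 426. -123.  270.]
   [460. 109. 232.] wr [ 405. -136.  276.]
N 15 t [  2.8 -10.2  15.5] w [0.057 0.01  0.   ] |t| 18.8 vmax 0.13 ikerr 0.0
q [-1.    0.43  2.06  1.57  1.35 -0.91]
   [467.  84. 231.] wr [ 388. -155.  275.]
   [499.  37. 228.] wr [ 379. -184.  272.]
   [522. -14. 225.] wr [ 366. -211.  269.]
   [536. -69. 222.] wr [ 348. -236.  266.]
   [ 540. -125.  219.] wr [ 326. -257.  263.]
N 12 t [ 6.8 -0.4 17.9] w [0.021 0.004 0.   ] |t| 19.2 vmax 0.16 ikerr 0.0
q [-1.11  0.77  1.7   1.69  1.25 -0.89]
   [ 543. -179.  210.] wr [ 313. -280.  254.]
   [ 559. -230.  190.] wr [ 323. -316.  234.]
   [ 572. -283.  170.] wr [ 331. -353.  214.]
   [ 581. -336.  150.] wr [ 336. -390.  194.]
N 8 t [ 7.6  1.3 -0. ] w [-0. -0. -0.] |t| 7.8 vmax 0.08 ikerr 0.0
q [-1.11  0.9   1.68  1.72  1.27 -1.  ]
   [ 585. -372.  129.] wr [ 338. -415.  173.]
   [ 585. -372.  106.] wr [ 338. -415.  150.]
   [ 585. -372.   82.] wr [ 338. -415.  127.]
```

```bash
python3 -m handwheel '[{"grip":30,"tx":1.6,"ty":-5.9,"tz":-0.9,"wx":0.02,"wy":-0.115,"wz":0},{"grip":30,"tx":1.6,"ty":-5.9,"tz":-0.9,"wx":0.02,"wy":-0.115,"wz":0},{"grip":30,"tx":1.6,"ty":-5.9,"tz":-0.9,"wx":0.02,"wy":-0.115,"wz":0},{"grip":30,"tx":1.6,"ty":-5.9,"tz":-0.9,"wx":0.02,"wy":-0.115,"wz":0},{"grip":30,"tx":1.6,"ty":-5.9,"tz":-0.9,"wx":0.02,"wy":-0.115,"wz":0},{"grip":30,"tx":1.6,"ty":-5.9,"tz":-0.9,"wx":0.02,"wy":-0.115,"wz":0},{"grip":30,"tx":1.6,"ty":-5.9,"tz":-0.9,"wx":0.02,"wy":-0.115,"wz":0},{"grip":30,"tx":1.6,"ty":-5.9,"tz":-0.9,"wx":0.02,"wy":-0.115,"wz":0},{"grip":30,"tx":1.6,"ty":-5.9,"tz":-0.9,"wx":0.02,"wy":-0.115,"wz":0},{"grip":30,"tx":1.6,"ty":-5.9,"tz":-0.9,"wx":0.02,"wy":-0.115,"wz":0}]'
python3 -m handwheel '[{"grip":30,"tx":1.6,"ty":-5.9,"tz":-0.9,"wx":0.02,"wy":-0.115,"wz":0},{"grip":30,"tx":1.6,"ty":-5.9,"tz":-0.9,"wx":0.02,"wy":-0.115,"wz":0},{"grip":30,"tx":1.6,"ty":-5.9,"tz":-0.9,"wx":0.02,"wy":-0.115,"wz":0},{"grip":30,"tx":1.6,"ty":-5.9,"tz":-0.9,"wx":0.02,"wy":-0.115,"wz":0},{"grip":30,"tx":1.6,"ty":-5.9,"tz":-0.9,"wx":0.02,"wy":-0.115,"wz":0}]'
python3 -m handwheel '[{"grip":30,"tx":2.8,"ty":-10.2,"tz":15.5,"wx":0.057,"wy":0.01,"wz":0},{"grip":30,"tx":2.8,"ty":-10.2,"tz":15.5,"wx":0.057,"wy":0.01,"wz":0},{"grip":30,"tx":2.8,"ty":-10.2,"tz":15.5,"wx":0.057,"wy":0.01,"wz":0},{"grip":30,"tx":2.8,"ty":-10.2,"tz":15.5,"wx":0.057,"wy":0.01,"wz":0},{"grip":30,"tx":2.8,"ty":-10.2,"tz":15.5,"wx":0.057,"wy":0.01,"wz":0},{"grip":30,"tx":2.8,"ty":-10.2,"tz":15.5,"wx":0.057,"wy":0.01,"wz":0},{"grip":30,"tx":2.8,"ty":-10.2,"tz":15.5,"wx":0.057,"wy":0.01,"wz":0},{"grip":30,"tx":2.8,"ty":-10.2,"tz":15.5,"wx":0.057,"wy":0.01,"wz":0},{"grip":30,"tx":2.8,"ty":-10.2,"tz":15.5,"wx":0.057,"wy":0.01,"wz":0},{"grip":30,"tx":2.8,"ty":-10.2,"tz":15.5,"wx":0.057,"wy":0.01,"wz":0}]'
python3 -m handwheel '[{"grip":30,"tx":2.8,"ty":-10.2,"tz":15.5,"wx":0.057,"wy":0.01,"wz":0},{"grip":30,"tx":2.8,"ty":-10.2,"tz":15.5,"wx":0.057,"wy":0.01,"wz":0},{"grip":30,"tx":2.8,"ty":-10.2,"tz":15.5,"wx":0.057,"wy":0.01,"wz":0},{"grip":30,"tx":2.8,"ty":-10.2,"tz":15.5,"wx":0.057,"wy":0.01,"wz":0},{"grip":30,"tx":2.8,"ty":-10.2,"tz":15.5,"wx":0.057,"wy":0.01,"wz":0}]'
python3 - <<'E'
from h import *
D=tumb([567,-375,120],0,0,10); r=plan(D[0],D[1],15)
E
```

```text
time_s: 12.43
eef_pos: [468.7, 126.9, 231.9]
ee_rot: [0.465, 0.04, 0.878, -0.103]
force: [0.5, -0.3, -1.4]
grip_width: 0.6
time_s: 12.85
eef_pos: [455.9, 98.8, 230.9]
ee_rot: [0.692, 0.032, 0.704, -0.154]
force: [0.5, 0.3, -1.3]
grip_width: 0.6
time_s: 13.68
eef_pos: [536.7, -68.4, 221.1]
ee_rot: [0.617, 0.234, 0.668, -0.344]
force: [0.4, -0.9, -0.6]
grip_width: 0.602
time_s: 14.1
eef_pos: [537.9, -161.8, 216.1]
ee_rot: [0.561, 0.328, 0.627, -0.429]
force: [0.8, -0.4, -1.2]
grip_width: 0.601
N 15 t [ 6.7 -0.2 14.3] w [ 0.017  0.003 -0.   ] |t| 15.8 vmax 0.14 ikerr 0.0
q [-1.11  0.81  1.7   1.7   1.26 -0.93]
   [ 543. -175.  209.] wr [ 313. -278.  253.]
   [ 556. -216.  190.] wr [ 321. -307.  233.]
   [ 567. -258.  170.] wr [ 328. -336.  213.]
   [ 576. -300.  150.] wr [ 333. -366.  194.]
   [ 582. -343.  130.] wr [ 336. -395.  174.]
```

```bash
python3 -m handwheel '[{"grip":30,"tx":6.7,"ty":-0.2,"tz":14.3,"wx":0.017,"wy":0.003,"wz":0},{"grip":30,"tx":6.7,"ty":-0.2,"tz":14.3,"wx":0.017,"wy":0.003,"wz":0},{"grip":30,"tx":6.7,"ty":-0.2,"tz":14.3,"wx":0.017,"wy":0.003,"wz":0},{"grip":30,"tx":6.7,"ty":-0.2,"tz":14.3,"wx":0.017,"wy":0.003,"wz":0},{"grip":30,"tx":6.7,"ty":-0.2,"tz":14.3,"wx":0.017,"wy":0.003,"wz":0},{"grip":30,"tx":6.7,"ty":-0.2,"tz":14.3,"wx":0.017,"wy":0.003,"wz":0},{"grip":30,"tx":6.7,"ty":-0.2,"tz":14.3,"wx":0.017,"wy":0.003,"wz":0},{"grip":30,"tx":6.7,"ty":-0.2,"tz":14.3,"wx":0.017,"wy":0.003,"wz":0},{"grip":30,"tx":6.7,"ty":-0.2,"tz":14.3,"wx":0.017,"wy":0.003,"wz":0},{"grip":30,"tx":6.7,"ty":-0.2,"tz":14.3,"wx":0.017,"wy":0.003,"wz":0}]'
python3 -m handwheel '[{"grip":30,"tx":6.7,"ty":-0.2,"tz":14.3,"wx":0.017,"wy":0.003,"wz":0},{"grip":30,"tx":6.7,"ty":-0.2,"tz":14.3,"wx":0.017,"wy":0.003,"wz":0},{"grip":30,"tx":6.7,"ty":-0.2,"tz":14.3,"wx":0.017,"wy":0.003,"wz":0},{"grip":30,"tx":6.7,"ty":-0.2,"tz":14.3,"wx":0.017,"wy":0.003,"wz":0},{"grip":30,"tx":6.7,"ty":-0.2,"tz":14.3,"wx":0.017,"wy":0.003,"wz":0},{"grip":30,"tx":0,"ty":0,"tz":0,"wx":0,"wy":0,"wz":0}]'
python3 - <<'E'
from h import *
D=tumb([567,-375,79],0,0,10); r=plan(D[0],D[1],8)
for n in('side','top'): c=snap(n,n+'9.png')
im=load('top9.png')['pixels'][170:320,390:530,::-1];im2=load('side9.png')['pixels'][260:410,300:440,::-1]
cv2.imwrite('pics/d9.png',cv2.resize(np.hstack([im,im2]),None,fx=2.8,fy=2.8,interpolation=cv2.INTER_CUBIC))
E
```

```text
time_s: 14.93
eef_pos: [576.1, -300.1, 150.0]
ee_rot: [0.523, 0.38, 0.597, -0.476]
force: [0.1, -0.6, -0.7]
grip_width: 0.6
time_s: 15.43
eef_pos: [585.7, -372.2, 116.6]
ee_rot: [0.501, 0.406, 0.58, -0.498]
force: [0.4, -1.3, -1.7]
grip_width: 0.597
N 8 t [ 5.   0.9 -0.1] w [ 0. -0. -0.] |t| 5.1 vmax 0.05 ikerr 0.0
q [-1.11  0.89  1.68  1.72  1.27 -1.  ]
   [ 586. -372.  111.] wr [ 338. -417.  155.]
   [ 586. -372.   96.] wr [ 338. -416.  140.]
   [ 585. -372.   81.] wr [ 338. -416.  125.]
```

View pics/d9.png

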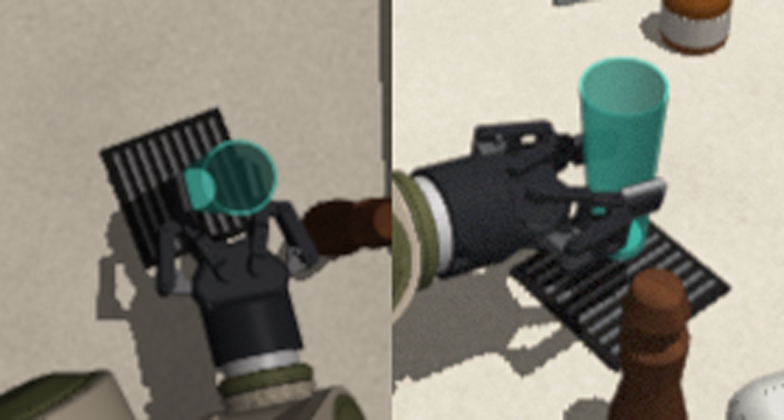

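```bash
python3 -m handwheel '[{"grip":30,"tx":5,"ty":0.9,"tz":0,"wx":0,"wy":0,"wz":0},{"grip":30,"tx":5,"ty":0.9,"tz":0,"wx":0,"wy":0,"wz":0},{"grip":30,"tx":5,"ty":0.9,"tz":0,"wx":0,"wy":0,"wz":0},{"grip":30,"tx":5,"ty":0.9,"tz":0,"wx":0,"wy":0,"wz":0},{"grip":30,"tx":5,"ty":0.9,"tz":0,"wx":0,"wy":0,"wz":0},{"grip":30,"tx":5,"ty":0.9,"tz":0,"wx":0,"wy":0,"wz":0},{"grip":30,"tx":5,"ty":0.9,"tz":0,"wx":0,"wy":0,"wz":0},{"grip":30,"tx":4,"ty":0.7,"tz":0,"wx":0,"wy":0,"wz":0},{"grip":30,"tx":0,"ty":0,"tz":0,"wx":0,"wy":0,"wz":0}]'
python3 - <<'E'
from h import *
for n in('side','top'): c=snap(n,n+'10.png')
im=load('top10.png')['pixels'][170:320,390:530,::-1];im2=load('side10.png')['pixels'][260:410,300:440,::-1]
cv2.imwrite('pics/d10.png',cv2.resize(np.hstack([im,im2]),None,fx=2.8,fy=2.8,interpolation=cv2.INTER_CUBIC))
E
```

```text
time_s: 16.28
eef_pos: [585.9, -370.0, 77.2]
ee_rot: [0.502, 0.405, 0.58, -0.497]
force: [-0.2, 0.2, -0.9]
grip_width: 0.603
```

View pics/d10.png

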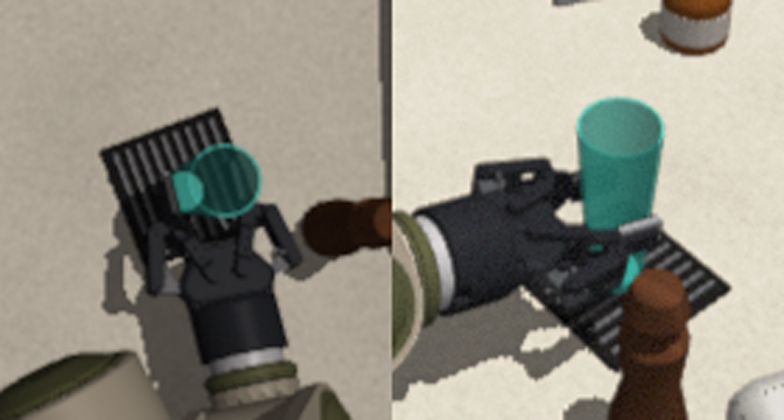

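```bash
python3 - <<'E'
from h import *
t=load('top10.png');s=load('side10.png')
print(onz(t,222/2.8+390,180/2.8+170,161),onz(t,186/2.8+390,191/2.8+170,11)); print(onz(s,(622-392)/2.8+300,130/2.8+260,161),onz(s,(632-392)/2.8+300,275/2.8+260,14)); print(rot(sense()).as_matrix()); print(tumb([567,-375,79],0,0,10)[1])
E
python3 -m handwheel '[{"grip":30,"tx":1.5,"ty":0.3,"tz":0,"wx":0,"wy":0,"wz":0},{"grip":30,"tx":1.5,"ty":0.3,"tz":0,"wx":0,"wy":0,"wz":0},{"grip":30,"tx":0,"ty":0,"tz":0,"wx":0,"wy":0,"wz":0}]'
```

```text
[ 563.351 -371.476  161.   ] [ 564.004 -377.53    11.   ]
[ 563.818 -380.085  161.   ] [ 576.13  -384.752   14.   ]
[[-0.167  0.969  0.18 ]
 [-0.031  0.177 -0.984]
 [-0.985 -0.17   0.   ]]
[[-0.171  0.97   0.174]
 [-0.03   0.171 -0.985]
 [-0.985 -0.174  0.   ]]
time_s: 16.63
eef_pos: [586.1, -370.2, 75.1]
ee_rot: [0.503, 0.405, 0.58, -0.498]
force: [0.8, -0.1, -0.5]
grip_width: 0.603
```

```bash
python3 -m handwheel '[{"grip":30,"tx":1,"ty":0.2,"tz":0,"wx":0,"wy":0,"wz":0},{"grip":30,"tx":0.6,"ty":0.1,"tz":0,"wx":0,"wy":0,"wz":0},{"grip":30,"tx":0,"ty":0,"tz":0,"wx":0,"wy":0,"wz":0}]'
```

```text
time_s: 16.88
eef_pos: [586.1, -370.2, 73.5]
ee_rot: [0.503, 0.405, 0.58, -0.498]
force: [0.5, 0.5, -0.8]
grip_width: 0.601
```

```bash
python3 -m handwheel '[{"grip":30,"tx":0.6,"ty":0.1,"tz":0,"wx":0,"wy":0,"wz":0},{"grip":30,"tx":0,"ty":0,"tz":0,"wx":0,"wy":0,"wz":0}]';  python3 -m handwheel '[{"grip":60,"tx":0,"ty":0,"tz":0,"wx":0,"wy":0,"wz":0},{"grip":85,"tx":0,"ty":0,"tz":0,"wx":0,"wy":0,"wz":0},{"grip":85,"tx":0,"ty":0,"tz":0,"wx":0,"wy":0,"wz":0},{"grip":85,"tx":0,"ty":0,"tz":0,"wx":0,"wy":0,"wz":0},{"grip":85,"tx":0,"ty":0,"tz":0,"wx":0,"wy":0,"wz":0},{"grip":85,"tx":0,"ty":0,"tz":0,"wx":0,"wy":0,"wz":0}]'
python3 - <<'E'
from h import *
for n in('side','top'): c=snap(n,n+'11.png')
im=load('top11.png')['pixels'][170:320,390:530,::-1];im2=load('side11.png')['pixels'][260:410,300:440,::-1]
cv2.imwrite('pics/d11.png',cv2.resize(np.hstack([im,im2]),None,fx=2.8,fy=2.8,interpolation=cv2.INTER_CUBIC))
E
```

```text
time_s: 17.05
eef_pos: [586.1, -370.2, 72.9]
ee_rot: [0.503, 0.405, 0.58, -0.498]
force: [-0.4, -0.1, -1.1]
grip_width: 0.604
time_s: 17.55
eef_pos: [586.1, -370.2, 73.0]
ee_rot: [0.503, 0.405, 0.58, -0.498]
force: [-0.3, 0.4, -0.7]
grip_width: 0.997
```

View pics/d11.png

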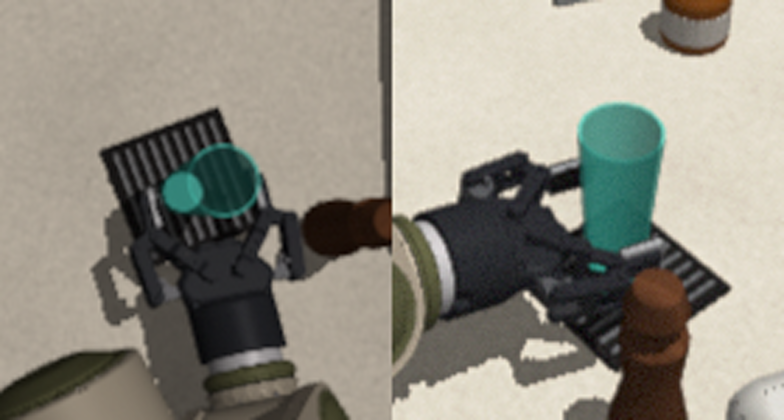

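Tumbler stands on the mat, free between the open jaws. Back off.

```bash
python3 -m handwheel '[{"grip":85,"tx":0,"ty":-6,"tz":0,"wx":0,"wy":0,"wz":0},{"grip":85,"tx":0,"ty":-12,"tz":0,"wx":0,"wy":0,"wz":0},{"grip":85,"tx":0,"ty":-14,"tz":0,"wx":0,"wy":0,"wz":0},{"grip":85,"tx":0,"ty":-14,"tz":0,"wx":0,"wy":0,"wz":0},{"grip":85,"tx":0,"ty":-14,"tz":0,"wx":0,"wy":0,"wz":0},{"grip":85,"tx":0,"ty":-14,"tz":0,"wx":0,"wy":0,"wz":0},{"grip":85,"tx":0,"ty":-14,"tz":0,"wx":0,"wy":0,"wz":0}]'
python3 - <<'E'
from h import *
for n in('side','top'): c=snap(n,n+'12.png')
print(sense()['joints'])
im=load('top12.png')['pixels'][170:320,390:530,::-1];im2=load('side12.png')['pixels'][260:410,300:440,::-1]
cv2.imwrite('pics/d12.png',cv2.resize(np.hstack([im,im2]),None,fx=2.8,fy=2.8,interpolation=cv2.INTER_CUBIC))
im=load('top12.png')['pixels'][150:280,180:310,::-1];im2=load('side12.png')['pixels'][120:250,260:390,::-1]
cv2.imwrite('pics/d12b.png',cv2.resize(np.hstack([im,im2]),None,fx=3,fy=3,interpolation=cv2.INTER_CUBIC))
E
```

```text
time_s: 18.23
eef_pos: [499.2, -386.1, 88.2]
ee_rot: [0.502, 0.405, 0.579, -0.498]
force: [0.4, 0.2, 1.1]
grip_width: 1.0
[-1.279  0.831  1.797  1.586  1.366 -1.049]
```

View pics/d12.png

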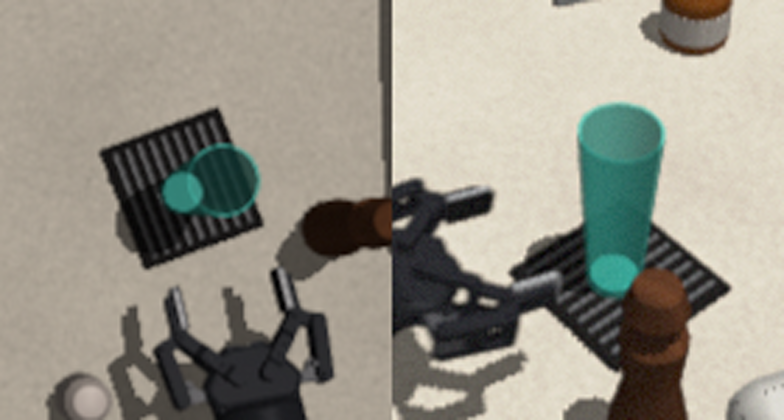

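View pics/d12b.png

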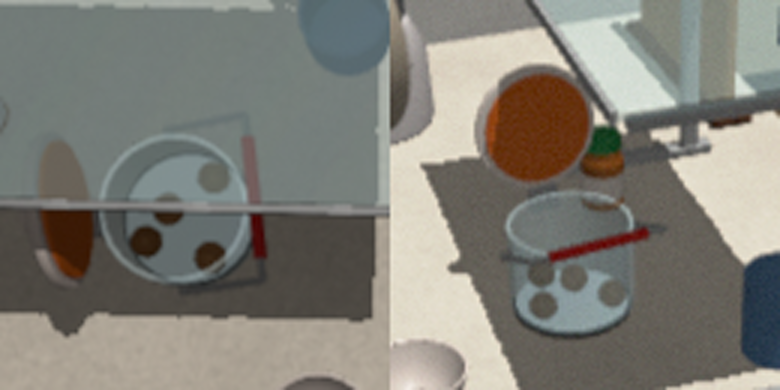

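```bash
python3 - <<'E'
from h import *
for az in(-15,0,15,30):
  for roll in(-90,0,90,180):
    for (x,y,z) in((615,300,195),(615,185,195)):
      R=orient(az,5,roll,-1); best={}
      for q0 in([0.,.5,2,1.5,1.2,0],[0,.5,2,3,1,2],[0,.5,2,3,1,-2],[0,.5,2,0.,1,0],[.3,.5,2,2.5,1,0]):
        q,e=ik(np.array([x,y,z]),R,q0)
        if e<1e-6: best[tuple(q.round(1))]=q.round(2)
      print(az,roll,y,list(map(list,best.values())))
E
```

```text
-15 -90 300 [[np.float64(0.55), np.float64(0.68), np.float64(1.75), np.float64(4.15), np.float64(1.03), np.float64(2.55)]]
-15 -90 185 [[np.float64(0.33), np.float64(0.58), np.float64(1.97), np.float64(3.86), np.float64(1.01), np.float64(2.76)]]
-15 0 300 [[np.float64(0.55), np.float64(0.68), np.float64(1.75), np.float64(4.15), np.float64(1.03), np.float64(-2.16)]]
-15 0 185 [[np.float64(0.33), np.float64(0.58), np.float64(1.97), np.float64(3.86), np.float64(1.01), np.float64(-1.95)]]
-15 90 300 [[np.float64(0.55), np.float64(0.68), np.float64(1.75), np.float64(4.15), np.float64(1.03), np.float64(-0.59)]]
-15 90 185 [[np.float64(0.33), np.float64(0.58), np.float64(1.97), np.float64(3.86), np.float64(1.01), np.float64(-0.38)]]
-15 180 300 [[np.float64(0.55), np.float64(0.68), np.float64(1.75), np.float64(4.15), np.float64(1.03), np.float64(0.98)]]
-15 180 185 [[np.float64(0.33), np.float64(0.58), np.float64(1.97), np.float64(3.86), np.float64(1.01), np.float64(1.19)]]
0 -90 300 [[np.float64(0.44), np.float64(0.61), np.float64(1.9), np.float64(3.71), np.float64(0.93), np.float64(2.82)]
[... 1648 characters left out ...]
, np.float64(0.56), np.float64(2.01), np.float64(2.67), np.float64(0.96), np.float64(-1.32)]]
30 0 185 [[np.float64(-0.15), np.float64(0.52), np.float64(2.1), np.float64(2.37), np.float64(1.09), np.float64(-1.21)]]
30 90 300 [[np.float64(0.14), np.float64(0.56), np.float64(2.01), np.float64(2.67), np.float64(0.96), np.float64(0.25)]]
30 90 185 [[np.float64(-0.15), np.float64(0.52), np.float64(2.1), np.float64(2.37), np.float64(1.09), np.float64(0.36)]]
30 180 300 [[np.float64(0.14), np.float64(0.56), np.float64(2.01), np.float64(2.67), np.float64(0.96), np.float64(1.82)]]
30 180 185 [[np.float64(-0.15), np.float64(0.52), np.float64(2.1), np.float64(2.37), np.float64(1.09), np.float64(1.93)]]
```

```bash
python3 - <<'E'
from h import *
r=plan(np.array([420,-150,240.]),orient(20,10,40,-1),14)
r=plan(np.array([420,180,250.]),orient(10,8,90,-1),16,*r)
r=plan(np.array([480,308,195.]),orient(-3,3,90,-1),8,*r)
r=plan(np.array([615,305,195.]),orient(-3,3,90,-1),8,*r)
r=plan(np.array([615,185,195.]),orient(-3,3,90,-1),20,*r)
E
```

```text
N 14 t [ -4.3  -3.2 -20.6] w [-0.011  0.048 -0.004] |t| 21.3 vmax 0.37 ikerr 0.0
q [-1.31  0.18  2.35  1.4   1.48 -0.26]
   [ 493. -367.   93.] wr [ 246. -415.  138.]
   [ 475. -309.  114.] wr [ 230. -366.  160.]
   [ 457. -255.  143.] wr [ 215. -321.  190.]
   [ 441. -206.  180.] wr [ 201. -280.  227.]
   [ 425. -163.  224.] wr [ 188. -246.  269.]
N 16 t [ 17.8   5.4 -10.5] w [0.003 0.056 0.011] |t| 21.3 vmax 2.17 ikerr 0.2667
q [0.12 0.   2.56 3.07 0.85 0.04]
   [ 417. -130.  232.] wr [ 180. -214.  275.]
   [411. -69. 216.] wr [ 173. -150.  256.]
   [407.  -5. 209.] wr [ 191. -119.  270.]
   [408.  59. 213.] wr [202. -38. 316.]
   [412. 121. 227.] wr [181.  96. 317.]
   [420. 180. 250.] wr [171. 137. 286.]
N 8 t [15.4  9.4  5.9] w [-0.011  0.003  0.028] |t| 19.0 vmax 0.67 ikerr 0.0
q [ 0.66  0.54  2.12  3.93  1.16 -0.34]
   [426. 197. 243.] wr [175. 160. 276.]
   [446. 246. 222.] wr [192. 230. 246.]
   [471. 293. 202.] wr [216. 299. 218.]
N 8 t [ 0.5 16.8 -0.9] w [ 0. -0. -0.] |t| 16.9 vmax 0.14 ikerr 0.0
q [ 0.48  0.64  1.87  3.79  0.99 -0.37]
   [497. 308. 195.] wr [242. 321. 208.]
   [548. 306. 195.] wr [293. 320. 208.]
   [598. 305. 195.] wr [344. 319. 208.]
N 20 t [-6.   0.3 -0. ] w [ 0. -0. -0.] |t| 6.0 vmax 0.07 ikerr 0.0
q [ 0.22  0.56  2.07  3.46  1.02 -0.15]
   [615. 299. 195.] wr [360. 312. 208.]
   [615. 281. 195.] wr [360. 294. 208.]
   [615. 263. 195.] wr [360. 276. 208.]
   [615. 245. 195.] wr [360. 258. 208.]
   [615. 227. 195.] wr [360. 240. 208.]
   [615. 209. 195.] wr [360. 222. 208.]
   [615. 191. 195.] wr [360. 204. 208.]
```

```bash
python3 - <<'E'
from h import *
r=plan(np.array([500,-150,230.]),orient(50,10,30,-1),14)
r=plan(np.array([480,150,240.]),orient(60,8,90,-1),16,*r)
r=plan(np.array([485,310,205.]),orient(15,3,90,-1),9,*r)
r=plan(np.array([615,305,195.]),orient(-3,3,90,-1),9,*r)
E
```

```text
N 14 t [ -7.7   5.8 -17.6] w [-0.048  0.027 -0.013] |t| 20.0 vmax 0.2 ikerr 0.0
q [-1.04  0.51  1.85  1.21  1.68 -0.32]
   [ 503. -369.   95.] wr [ 258. -425.  141.]
   [ 510. -314.  118.] wr [ 278. -405.  171.]
   [ 512. -261.  146.] wr [ 297. -385.  201.]
   [ 510. -210.  179.] wr [ 315. -367.  232.]
   [ 503. -164.  216.] wr [ 333. -348.  264.]
N 16 t [ 8.8 14.3 -9.3] w [-0.008  0.064 -0.009] |t| 19.2 vmax 0.3 ikerr 0.0
q [-0.52  0.32  2.19  1.49  1.46  0.64]
   [ 499. -132.  225.] wr [ 340. -326.  270.]
   [495. -75. 213.] wr [ 343. -275.  260.]
   [490. -18. 209.] wr [ 345. -223.  255.]
   [485.  39. 212.] wr [ 347. -171.  256.]
   [482.  95. 223.] wr [ 350. -119.  263.]
   [480. 150. 240.] wr [354. -69. 276.]
N 9 t [13.6 12.5  2.6] w [-0.009  0.008  0.087] |t| 18.7 vmax 0.98 ikerr 0.0
q [ 0.45  0.45  2.26  3.35  1.1  -0.09]
   [474. 167. 236.] wr [329. -40. 269.]
   [466. 221. 223.] wr [271.  58. 249.]
   [473. 275. 212.] wr [242. 168. 230.]
N 9 t [-2.3 14.4  0.4] w [0.    0.002 0.035] |t| 14.6 vmax 0.21 ikerr 0.0
q [ 0.48  0.64  1.87  3.79  0.99 -0.37]
   [499. 311. 204.] wr [251. 254. 217.]
   [543. 313. 201.] wr [290. 282. 214.]
   [586. 310. 197.] wr [331. 305. 211.]
```

```bash
python3 -m handwheel '[{"grip":0,"tx":-7.7,"ty":5.8,"tz":-17.6,"wx":-0.048,"wy":0.027,"wz":-0.013},{"grip":0,"tx":-7.7,"ty":5.8,"tz":-17.6,"wx":-0.048,"wy":0.027,"wz":-0.013},{"grip":0,"tx":-7.7,"ty":5.8,"tz":-17.6,"wx":-0.048,"wy":0.027,"wz":-0.013},{"grip":0,"tx":-7.7,"ty":5.8,"tz":-17.6,"wx":-0.048,"wy":0.027,"wz":-0.013},{"grip":0,"tx":-7.7,"ty":5.8,"tz":-17.6,"wx":-0.048,"wy":0.027,"wz":-0.013},{"grip":0,"tx":-7.7,"ty":5.8,"tz":-17.6,"wx":-0.048,"wy":0.027,"wz":-0.013},{"grip":0,"tx":-7.7,"ty":5.8,"tz":-17.6,"wx":-0.048,"wy":0.027,"wz":-0.013},{"grip":0,"tx":-7.7,"ty":5.8,"tz":-17.6,"wx":-0.048,"wy":0.027,"wz":-0.013},{"grip":0,"tx":-7.7,"ty":5.8,"tz":-17.6,"wx":-0.048,"wy":0.027,"wz":-0.013},{"grip":0,"tx":-7.7,"ty":5.8,"tz":-17.6,"wx":-0.048,"wy":0.027,"wz":-0.013}]'
python3 -m handwheel '[{"grip":0,"tx":-7.7,"ty":5.8,"tz":-17.6,"wx":-0.048,"wy":0.027,"wz":-0.013},{"grip":0,"tx":-7.7,"ty":5.8,"tz":-17.6,"wx":-0.048,"wy":0.027,"wz":-0.013},{"grip":0,"tx":-7.7,"ty":5.8,"tz":-17.6,"wx":-0.048,"wy":0.027,"wz":-0.013},{"grip":0,"tx":-7.7,"ty":5.8,"tz":-17.6,"wx":-0.048,"wy":0.027,"wz":-0.013}]'
python3 -m handwheel '[{"grip":0,"tx":8.8,"ty":14.3,"tz":-9.3,"wx":-0.008,"wy":0.064,"wz":-0.009},{"grip":0,"tx":8.8,"ty":14.3,"tz":-9.3,"wx":-0.008,"wy":0.064,"wz":-0.009},{"grip":0,"tx":8.8,"ty":14.3,"tz":-9.3,"wx":-0.008,"wy":0.064,"wz":-0.009},{"grip":0,"tx":8.8,"ty":14.3,"tz":-9.3,"wx":-0.008,"wy":0.064,"wz":-0.009},{"grip":0,"tx":8.8,"ty":14.3,"tz":-9.3,"wx":-0.008,"wy":0.064,"wz":-0.009},{"grip":0,"tx":8.8,"ty":14.3,"tz":-9.3,"wx":-0.008,"wy":0.064,"wz":-0.009},{"grip":0,"tx":8.8,"ty":14.3,"tz":-9.3,"wx":-0.008,"wy":0.064,"wz":-0.009},{"grip":0,"tx":8.8,"ty":14.3,"tz":-9.3,"wx":-0.008,"wy":0.064,"wz":-0.009}]'
python3 - <<'E'
from h import *
r=plan(np.array([480,150,240.]),orient(60,8,90,-1),8)
r=plan(np.array([485,310,205.]),orient(15,3,90,-1),14,*r)
E
```

```text
time_s: 19.17
eef_pos: [510.5, -207.4, 178.8]
ee_rot: [0.469, 0.298, 0.768, -0.318]
force: [-0.1, 0.3, -0.1]
grip_width: 0.004
time_s: 19.5
eef_pos: [499.9, -146.9, 230.4]
ee_rot: [0.445, 0.248, 0.827, -0.238]
force: [0.4, -0.4, -0.4]
grip_width: 0.001
time_s: 20.17
eef_pos: [486.6, 3.8, 208.4]
ee_rot: [0.219, 0.258, 0.928, -0.157]
force: [0.7, 0.5, 0.1]
grip_width: -0.003
N 8 t [ 8.2 14.2 -9.2] w [-0.007  0.064 -0.007] |t| 18.8 vmax 0.3 ikerr 0.0
q [-0.52  0.32  2.19  1.49  1.46  0.64]
   [485.  23. 210.] wr [ 347. -188.  255.]
   [481.  78. 218.] wr [ 349. -136.  260.]
   [480. 132. 234.] wr [352. -85. 271.]
N 14 t [8.9 7.9 1.7] w [-0.006  0.005  0.056] |t| 12.0 vmax 0.63 ikerr 0.0
q [ 0.45  0.45  2.26  3.35  1.1  -0.09]
   [476. 161. 237.] wr [337. -51. 271.]
   [468. 195. 229.] wr [296.   9. 258.]
   [466. 230. 221.] wr [265.  76. 246.]
   [470. 265. 214.] wr [245. 146. 234.]
   [480. 299. 207.] wr [238. 219. 222.]
```

```bash
python3 -m handwheel '[{"grip":0,"tx":8.2,"ty":14.2,"tz":-9.2,"wx":-0.007,"wy":0.064,"wz":-0.007},{"grip":0,"tx":8.2,"ty":14.2,"tz":-9.2,"wx":-0.007,"wy":0.064,"wz":-0.007},{"grip":0,"tx":8.2,"ty":14.2,"tz":-9.2,"wx":-0.007,"wy":0.064,"wz":-0.007},{"grip":0,"tx":8.2,"ty":14.2,"tz":-9.2,"wx":-0.007,"wy":0.064,"wz":-0.007},{"grip":0,"tx":8.2,"ty":14.2,"tz":-9.2,"wx":-0.007,"wy":0.064,"wz":-0.007},{"grip":0,"tx":8.2,"ty":14.2,"tz":-9.2,"wx":-0.007,"wy":0.064,"wz":-0.007},{"grip":0,"tx":8.2,"ty":14.2,"tz":-9.2,"wx":-0.007,"wy":0.064,"wz":-0.007},{"grip":0,"tx":8.2,"ty":14.2,"tz":-9.2,"wx":-0.007,"wy":0.064,"wz":-0.007}]'
python3 -m handwheel '[{"grip":0,"tx":8.9,"ty":7.9,"tz":1.7,"wx":-0.006,"wy":0.005,"wz":0.056},{"grip":0,"tx":8.9,"ty":7.9,"tz":1.7,"wx":-0.006,"wy":0.005,"wz":0.056},{"grip":0,"tx":8.9,"ty":7.9,"tz":1.7,"wx":-0.006,"wy":0.005,"wz":0.056},{"grip":0,"tx":8.9,"ty":7.9,"tz":1.7,"wx":-0.006,"wy":0.005,"wz":0.056},{"grip":0,"tx":8.9,"ty":7.9,"tz":1.7,"wx":-0.006,"wy":0.005,"wz":0.056},{"grip":0,"tx":8.9,"ty":7.9,"tz":1.7,"wx":-0.006,"wy":0.005,"wz":0.056},{"grip":0,"tx":8.9,"ty":7.9,"tz":1.7,"wx":-0.006,"wy":0.005,"wz":0.056},{"grip":0,"tx":8.9,"ty":7.9,"tz":1.7,"wx":-0.006,"wy":0.005,"wz":0.056},{"grip":0,"tx":8.9,"ty":7.9,"tz":1.7,"wx":-0.006,"wy":0.005,"wz":0.056},{"grip":0,"tx":8.9,"ty":7.9,"tz":1.7,"wx":-0.006,"wy":0.005,"wz":0.056}]'
python3 -m handwheel '[{"grip":0,"tx":8.9,"ty":7.9,"tz":1.7,"wx":-0.006,"wy":0.005,"wz":0.056},{"grip":0,"tx":8.9,"ty":7.9,"tz":1.7,"wx":-0.006,"wy":0.005,"wz":0.056},{"grip":0,"tx":8.9,"ty":7.9,"tz":1.7,"wx":-0.006,"wy":0.005,"wz":0.056},{"grip":0,"tx":8.9,"ty":7.9,"tz":1.7,"wx":-0.006,"wy":0.005,"wz":0.056}]'
python3 - <<'E'
from h import *
r=plan(np.array([615,305,195.]),orient(-3,3,90,-1),9)
for n in('side','top'): c=snap(n,n+'13.png')
im=load('top13.png')['pixels'][150:300,160:300,::-1];im2=load('side13.png')['pixels'][120:270,250:390,::-1]
cv2.imwrite('pics/d13.png',cv2.resize(np.hstack([im,im2]),None,fx=2.8,fy=2.8,interpolation=cv2.INTER_CUBIC))
E
```

```text
time_s: 20.83
eef_pos: [480.0, 150.0, 240.3]
ee_rot: [-0.02, 0.257, 0.964, -0.067]
force: [0.3, 0.2, 0.1]
grip_width: 0.001
time_s: 21.67
eef_pos: [470.2, 264.6, 213.4]
ee_rot: [-0.016, 0.517, 0.855, -0.036]
force: [1.3, -0.7, 0.9]
grip_width: 0.0
time_s: 22.0
eef_pos: [484.8, 309.8, 204.1]
ee_rot: [-0.014, 0.61, 0.792, -0.022]
force: [0.6, -0.5, 0.3]
grip_width: 0.002
N 9 t [-2.3 14.4  0.3] w [0.    0.002 0.035] |t| 14.6 vmax 0.21 ikerr 0.0
q [ 0.48  0.64  1.87  3.79  0.99 -0.37]
   [499. 311. 203.] wr [251. 255. 216.]
   [543. 313. 200.] wr [290. 282. 213.]
   [586. 310. 197.] wr [331. 305. 210.]
```

View pics/d13.png

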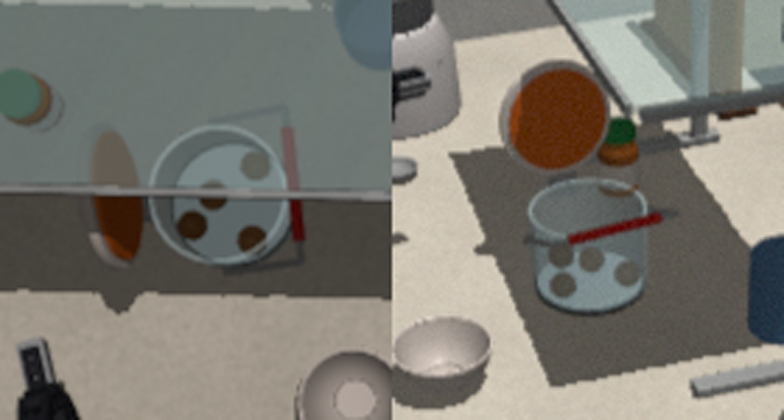

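```bash
python3 -m handwheel '[{"grip":0,"tx":-2.3,"ty":14.4,"tz":0.3,"wx":0,"wy":0.002,"wz":0.035},{"grip":0,"tx":-2.3,"ty":14.4,"tz":0.3,"wx":0,"wy":0.002,"wz":0.035},{"grip":0,"tx":-2.3,"ty":14.4,"tz":0.3,"wx":0,"wy":0.002,"wz":0.035},{"grip":0,"tx":-2.3,"ty":14.4,"tz":0.3,"wx":0,"wy":0.002,"wz":0.035},{"grip":0,"tx":-2.3,"ty":14.4,"tz":0.3,"wx":0,"wy":0.002,"wz":0.035},{"grip":0,"tx":-2.3,"ty":14.4,"tz":0.3,"wx":0,"wy":0.002,"wz":0.035},{"grip":0,"tx":-2.3,"ty":14.4,"tz":0.3,"wx":0,"wy":0.002,"wz":0.035},{"grip":0,"tx":-2.3,"ty":14.4,"tz":0.3,"wx":0,"wy":0.002,"wz":0.035},{"grip":0,"tx":-2.3,"ty":14.4,"tz":0.3,"wx":0,"wy":0.002,"wz":0.035}]'
python3 - <<'E'
from h import *
r=plan(np.array([615,185,195.]),orient(-3,3,90,-1),30)
print(rot(sense()).as_matrix())
for n in('side','top'): c=snap(n,n+'14.png')
im=load('top14.png')['pixels'][150:300,160:300,::-1];im2=load('side14.png')['pixels'][120:270,250:390,::-1]
cv2.imwrite('pics/d14.png',cv2.resize(np.hstack([im,im2]),None,fx=2.8,fy=2.8,interpolation=cv2.INTER_CUBIC))
E
```

```text
time_s: 22.85
eef_pos: [616.4, 303.1, 195.4]
ee_rot: [-0.017, 0.726, 0.687, -0.018]
force: [-0.6, -0.5, -0.6]
grip_width: -0.001
N 30 t [-3.9  0.2  0. ] w [ 0.  0. -0.] |t| 3.9 vmax 0.05 ikerr 0.0
q [ 0.22  0.56  2.07  3.46  1.02 -0.15]
   [616. 299. 195.] wr [362. 313. 208.]
   [616. 287. 195.] wr [362. 301. 208.]
   [616. 276. 195.] wr [361. 290. 208.]
   [616. 264. 195.] wr [361. 278. 208.]
   [616. 252. 195.] wr [361. 266. 208.]
   [616. 240. 195.] wr [361. 254. 208.]
   [615. 228. 195.] wr [361. 242. 208.]
   [615. 217. 195.] wr [361. 230. 208.]
   [615. 205. 195.] wr [361. 218. 208.]
   [615. 193. 195.] wr [360. 206. 208.]
[[ 0.055  0.997 -0.05 ]
 [ 0.998 -0.055 -0.   ]
 [-0.003 -0.05  -0.999]]
```

View pics/d14.png

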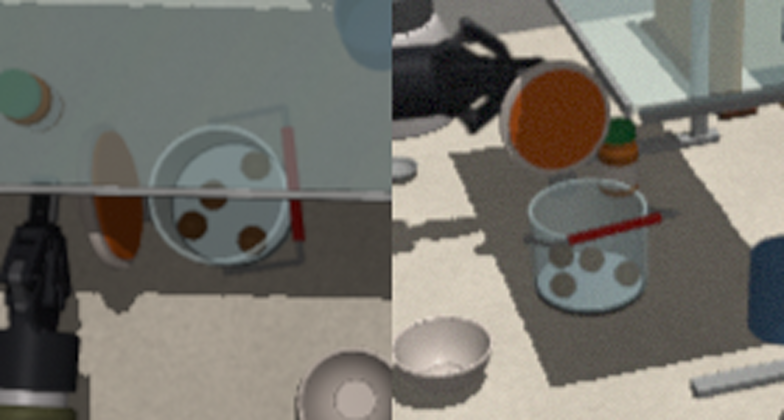

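```bash
python3 -m handwheel '[{"grip":0,"tx":-4,"ty":0.2,"tz":0,"wx":0,"wy":0,"wz":0},{"grip":0,"tx":-4,"ty":0.2,"tz":0,"wx":0,"wy":0,"wz":0},{"grip":0,"tx":-4,"ty":0.2,"tz":0,"wx":0,"wy":0,"wz":0},{"grip":0,"tx":-4,"ty":0.2,"tz":0,"wx":0,"wy":0,"wz":0},{"grip":0,"tx":-4,"ty":0.2,"tz":0,"wx":0,"wy":0,"wz":0},{"grip":0,"tx":-4,"ty":0.2,"tz":0,"wx":0,"wy":0,"wz":0},{"grip":0,"tx":-4,"ty":0.2,"tz":0,"wx":0,"wy":0,"wz":0},{"grip":0,"tx":-4,"ty":0.2,"tz":0,"wx":0,"wy":0,"wz":0}]'
python3 -m handwheel '[{"grip":0,"tx":-4,"ty":0.2,"tz":0,"wx":0,"wy":0,"wz":0},{"grip":0,"tx":-4,"ty":0.2,"tz":0,"wx":0,"wy":0,"wz":0},{"grip":0,"tx":-4,"ty":0.2,"tz":0,"wx":0,"wy":0,"wz":0},{"grip":0,"tx":-4,"ty":0.2,"tz":0,"wx":0,"wy":0,"wz":0},{"grip":0,"tx":-4,"ty":0.2,"tz":0,"wx":0,"wy":0,"wz":0},{"grip":0,"tx":-4,"ty":0.2,"tz":0,"wx":0,"wy":0,"wz":0},{"grip":0,"tx":-4,"ty":0.2,"tz":0,"wx":0,"wy":0,"wz":0}]'
python3 - <<'E'
from h import *
for n in('side','top'): c=snap(n,n+'15.png')
im=load('top15.png')['pixels'][150:300,160:300,::-1];im2=load('side15.png')['pixels'][120:270,250:390,::-1]
cv2.imwrite('pics/d15.png',cv2.resize(np.hstack([im,im2]),None,fx=2.8,fy=2.8,interpolation=cv2.INTER_CUBIC))
E
```

```text
time_s: 23.62
eef_pos: [615.4, 271.7, 195.4]
ee_rot: [-0.017, 0.726, 0.688, -0.018]
force: [-0.9, 1.1, 0.7]
grip_width: -0.002
time_s: 24.2
eef_pos: [615.3, 243.6, 195.2]
ee_rot: [-0.017, 0.726, 0.688, -0.018]
force: [0.2, 1.0, -1.2]
grip_width: 0.005
```

View pics/d15.png

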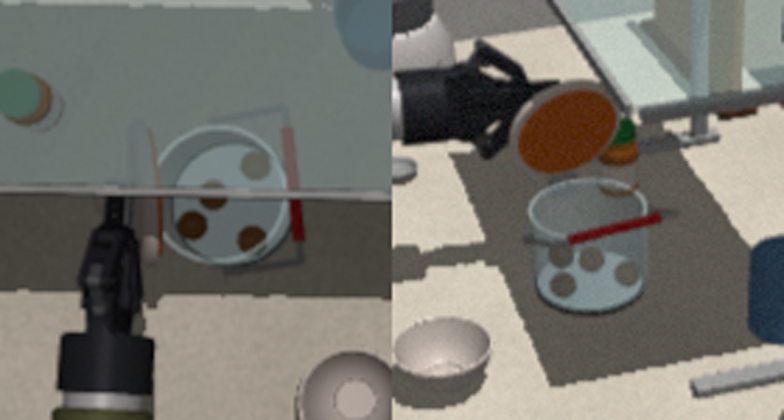

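```bash
python3 -m handwheel '[{"grip":0,"tx":-4,"ty":0.2,"tz":0,"wx":0,"wy":0,"wz":0},{"grip":0,"tx":-4,"ty":0.2,"tz":0,"wx":0,"wy":0,"wz":0},{"grip":0,"tx":-4,"ty":0.2,"tz":0,"wx":0,"wy":0,"wz":0},{"grip":0,"tx":-4,"ty":0.2,"tz":0,"wx":0,"wy":0,"wz":0},{"grip":0,"tx":-4,"ty":0.2,"tz":0,"wx":0,"wy":0,"wz":0},{"grip":0,"tx":-4,"ty":0.2,"tz":0,"wx":0,"wy":0,"wz":0},{"grip":0,"tx":-4,"ty":0.2,"tz":0,"wx":0,"wy":0,"wz":0},{"grip":0,"tx":-4,"ty":0.2,"tz":0,"wx":0,"wy":0,"wz":0},{"grip":0,"tx":-4,"ty":0.2,"tz":0,"wx":0,"wy":0,"wz":0}]'
python3 -m handwheel '[{"grip":0,"tx":-4,"ty":0.2,"tz":0,"wx":0,"wy":0,"wz":0},{"grip":0,"tx":-4,"ty":0.2,"tz":0,"wx":0,"wy":0,"wz":0},{"grip":0,"tx":-4,"ty":0.2,"tz":0,"wx":0,"wy":0,"wz":0},{"grip":0,"tx":-4,"ty":0.2,"tz":0,"wx":0,"wy":0,"wz":0},{"grip":0,"tx":-4,"ty":0.2,"tz":0,"wx":0,"wy":0,"wz":0},{"grip":0,"tx":-4,"ty":0.2,"tz":0,"wx":0,"wy":0,"wz":0},{"grip":0,"tx":0,"ty":0,"tz":0,"wx":0,"wy":0,"wz":0},{"grip":0,"tx":0,"ty":0,"tz":0,"wx":0,"wy":0,"wz":0},{"grip":0,"tx":0,"ty":0,"tz":0,"wx":0,"wy":0,"wz":0}]'
python3 - <<'E'
from h import *
for n in('side','top'): c=snap(n,n+'16.png')
im=load('top16.png')['pixels'][150:300,160:300,::-1];im2=load('side16.png')['pixels'][120:270,250:390,::-1]
cv2.imwrite('pics/d16.png',cv2.resize(np.hstack([im,im2]),None,fx=2.8,fy=2.8,interpolation=cv2.INTER_CUBIC))
E
```

```text
time_s: 25.05
eef_pos: [615.2, 207.5, 195.3]
ee_rot: [-0.017, 0.726, 0.688, -0.018]
force: [0.2, -0.1, 0.2]
grip_width: -0.0
time_s: 25.8
eef_pos: [615.1, 184.0, 195.3]
ee_rot: [-0.017, 0.726, 0.688, -0.018]
force: [0.1, 0.2, -0.7]
grip_width: 0.001
```

View pics/d16.png

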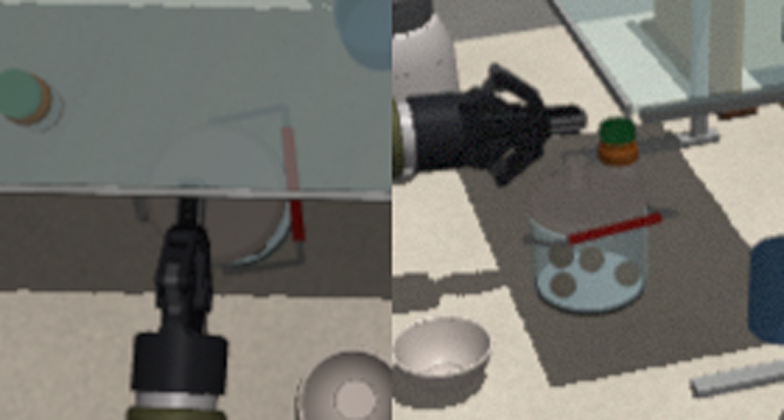

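```bash
python3 - <<'E'
from h import *
im=load('top16.png')['pixels'][180:260,200:290,::-1];im2=load('side16.png')['pixels'][160:240,290:380,::-1]
im=np.hstack([im,im2]);im=cv2.convertScaleAbs(im,alpha=1.6,beta=0)
cv2.imwrite('pics/d16b.png',cv2.resize(im,None,fx=4.4,fy=4.4,interpolation=cv2.INTER_CUBIC))
s=load('side16.png'); 
jar=np.array([611,178,0]);k=.1
for z in(95,103,107):
  for ang in(0,90,180,270):
    a=np.radians(ang)+k; print(z,ang,proj(s,jar+[62*np.cos(a),62*np.sin(a),z]).round(1)-[290,160])
E
```

```text
95 0 [48.8 28.9]
95 90 [21.  24.2]
95 180 [ 9.2 38.6]
95 270 [38.1 43.9]
103 0 [48.8 26.5]
103 90 [20.9 21.8]
103 180 [ 9.1 36.2]
103 270 [38.  41.4]
107 0 [48.8 25.3]
107 90 [20.8 20.6]
107 180 [ 9. 35.]
107 270 [38.  40.2]
```

View pics/d16b.png

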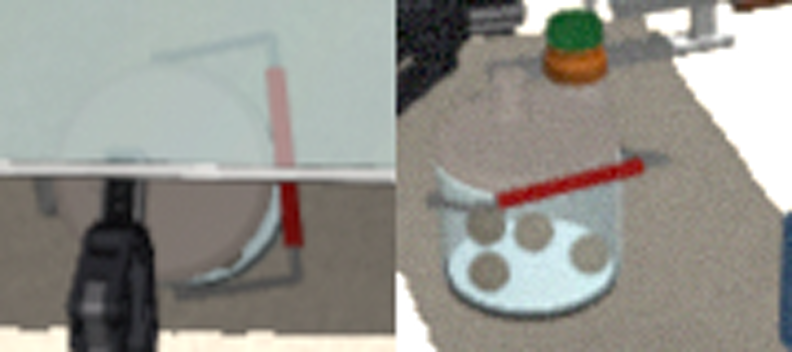

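```bash
python3 -m handwheel '[{"grip":0,"tx":0,"ty":0,"tz":0,"wx":0,"wy":0,"wz":0},{"grip":0,"tx":0,"ty":0,"tz":0,"wx":0,"wy":0,"wz":0},{"grip":0,"tx":0,"ty":0,"tz":0,"wx":0,"wy":0,"wz":0}]'; python3 - <<'E'
from h import *
for n in('side','top'): c=snap(n,n+'17.png')
im=load('top17.png')['pixels'][180:260,200:290,::-1];im2=load('side17.png')['pixels'][160:240,290:380,::-1]
im=np.hstack([im,im2]);im=cv2.convertScaleAbs(im,alpha=1.6,beta=0)
cv2.imwrite('pics/d17b.png',cv2.resize(im,None,fx=4.4,fy=4.4,interpolation=cv2.INTER_CUBIC))
E
```

```text
time_s: 26.15
eef_pos: [615.1, 184.1, 195.3]
ee_rot: [-0.017, 0.726, 0.688, -0.018]
force: [-0.2, -0.5, 0.0]
grip_width: -0.002
```

View pics/d17b.png

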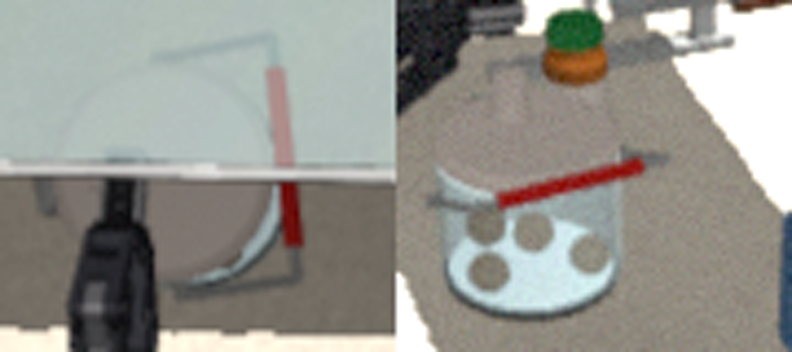

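```bash
python3 - <<'E'
from h import *
r=plan(np.array([592,152,150.]),orient(3,28,90,-1),9)
print(r[1])
E
```

```text
N 9 t [-3.5 -1.3  5.6] w [ 0.049 -0.003 -0.011] |t| 6.7 vmax 0.26 ikerr 0.0
q [ 0.06  0.38  2.1   3.17  0.43 -0.02]
   [613. 181. 190.] wr [360. 191. 215.]
   [607. 170. 174.] wr [359. 172. 236.]
   [599. 159. 159.] wr [363. 153. 256.]
[[-0.052  0.882 -0.469]
 [ 0.999  0.046 -0.025]
 [-0.    -0.469 -0.883]]
```

```bash
python3 -m handwheel '[{"grip":0,"tx":-3.5,"ty":-1.3,"tz":5.6,"wx":0.049,"wy":-0.003,"wz":-0.011},{"grip":0,"tx":-3.5,"ty":-1.3,"tz":5.6,"wx":0.049,"wy":-0.003,"wz":-0.011},{"grip":0,"tx":-3.5,"ty":-1.3,"tz":5.6,"wx":0.049,"wy":-0.003,"wz":-0.011},{"grip":0,"tx":-3.5,"ty":-1.3,"tz":5.6,"wx":0.049,"wy":-0.003,"wz":-0.011},{"grip":0,"tx":-3.5,"ty":-1.3,"tz":5.6,"wx":0.049,"wy":-0.003,"wz":-0.011},{"grip":0,"tx":-3.5,"ty":-1.3,"tz":5.6,"wx":0.049,"wy":-0.003,"wz":-0.011},{"grip":0,"tx":-3.5,"ty":-1.3,"tz":5.6,"wx":0.049,"wy":-0.003,"wz":-0.011},{"grip":0,"tx":-3.5,"ty":-1.3,"tz":5.6,"wx":0.049,"wy":-0.003,"wz":-0.011},{"grip":0,"tx":-3.5,"ty":-1.3,"tz":5.6,"wx":0.049,"wy":-0.003,"wz":-0.011}]'
python3 - <<'E'
from h import *
r=plan(np.array([592,152,110.]),orient(3,28,90,-1),10)
for n in('side','top'): c=snap(n,n+'18.png')
im=load('top18.png')['pixels'][150:300,160:300,::-1];im2=load('side18.png')['pixels'][120:270,250:390,::-1]
cv2.imwrite('pics/d18.png',cv2.resize(cv2.convertScaleAbs(np.hstack([im,im2]),alpha=1.5),None,fx=2.8,fy=2.8,interpolation=cv2.INTER_CUBIC))
E
```

```text
time_s: 27.0
eef_pos: [591.1, 152.0, 149.6]
ee_rot: [-0.168, 0.669, 0.702, -0.178]
force: [0.2, -0.0, -0.0]
grip_width: 0.001
N 10 t [0.  1.9 3.4] w [-0.001 -0.    -0.001] |t| 4.0 vmax 0.05 ikerr 0.0
q [ 0.06  0.48  2.12  3.16  0.54 -0.01]
   [591. 152. 146.] wr [367. 141. 267.]
   [591. 152. 134.] wr [367. 141. 254.]
   [592. 152. 122.] wr [367. 141. 242.]
   [592. 152. 110.] wr [367. 140. 230.]
```

View pics/d18.png

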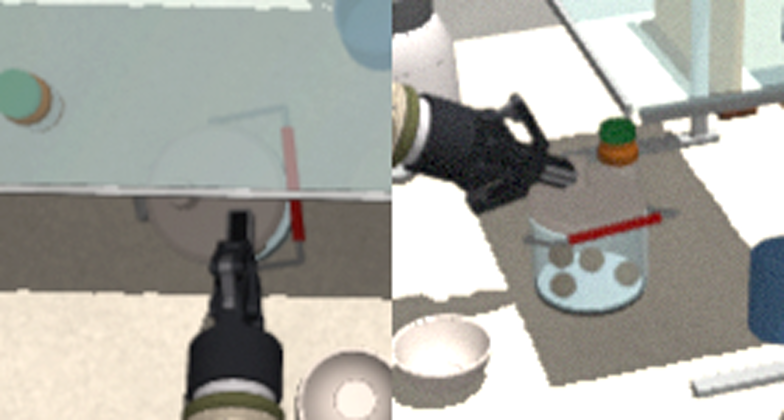

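```bash
python3 -m handwheel '[{"grip":0,"tx":0,"ty":1.9,"tz":3.5,"wx":0,"wy":0,"wz":0},{"grip":0,"tx":0,"ty":1.9,"tz":3.5,"wx":0,"wy":0,"wz":0},{"grip":0,"tx":0,"ty":1.9,"tz":3.5,"wx":0,"wy":0,"wz":0},{"grip":0,"tx":0,"ty":1.4,"tz":2.6,"wx":0,"wy":0,"wz":0},{"grip":0,"tx":0,"ty":1.0,"tz":1.8,"wx":0,"wy":0,"wz":0},{"grip":0,"tx":0,"ty":1.0,"tz":1.8,"wx":0,"wy":0,"wz":0}]'
python3 -m handwheel '[{"grip":0,"tx":0,"ty":1,"tz":1.8,"wx":0,"wy":0,"wz":0},{"grip":0,"tx":0,"ty":1,"tz":1.8,"wx":0,"wy":0,"wz":0},{"grip":0,"tx":0,"ty":0,"tz":0,"wx":0,"wy":0,"wz":0}]'
```

```text
time_s: 27.6
eef_pos: [591.5, 152.4, 130.2]
ee_rot: [-0.167, 0.669, 0.702, -0.177]
force: [0.2, 0.2, 0.4]
grip_width: 0.002
time_s: 27.85
eef_pos: [591.5, 152.2, 126.2]
ee_rot: [-0.167, 0.669, 0.702, -0.177]
force: [-0.0, 0.4, 0.9]
grip_width: -0.002
```

```bash
python3 -m handwheel '[{"grip":0,"tx":0,"ty":0.9,"tz":1.8,"wx":0,"wy":0,"wz":0},{"grip":0,"tx":0,"ty":0.9,"tz":1.8,"wx":0,"wy":0,"wz":0},{"grip":0,"tx":0,"ty":0,"tz":0,"wx":0,"wy":0,"wz":0}]'
python3 -m handwheel '[{"grip":0,"tx":0,"ty":0.9,"tz":1.8,"wx":0,"wy":0,"wz":0},{"grip":0,"tx":0,"ty":0.9,"tz":1.8,"wx":0,"wy":0,"wz":0},{"grip":0,"tx":0,"ty":0,"tz":0,"wx":0,"wy":0,"wz":0}]'
```

```text
time_s: 28.1
eef_pos: [591.4, 152.2, 122.3]
ee_rot: [-0.167, 0.669, 0.702, -0.177]
force: [-0.4, 1.1, 0.1]
grip_width: -0.005
time_s: 28.35
eef_pos: [591.3, 152.2, 118.2]
ee_rot: [-0.167, 0.669, 0.702, -0.177]
force: [0.2, 0.9, 0.2]
grip_width: 0.002
```

```bash
python3 -m handwheel '[{"grip":0,"tx":0,"ty":0.7,"tz":1.3,"wx":0,"wy":0,"wz":0},{"grip":0,"tx":0,"ty":0.7,"tz":1.3,"wx":0,"wy":0,"wz":0},{"grip":0,"tx":0,"ty":0,"tz":0,"wx":0,"wy":0,"wz":0}]'
python3 -m handwheel '[{"grip":0,"tx":0,"ty":0.7,"tz":1.3,"wx":0,"wy":0,"wz":0},{"grip":0,"tx":0,"ty":0.7,"tz":1.3,"wx":0,"wy":0,"wz":0},{"grip":0,"tx":0,"ty":0,"tz":0,"wx":0,"wy":0,"wz":0}]'
python3 - <<'E'
from h import *
for n in('side','top'): c=snap(n,n+'19.png')
im=load('top19.png')['pixels'][180:260,200:290,::-1];im2=load('side19.png')['pixels'][160:240,290:380,::-1]
im=np.hstack([im,im2]);im=cv2.convertScaleAbs(im,alpha=1.6,beta=0)
cv2.imwrite('pics/d19.png',cv2.resize(im,None,fx=4.4,fy=4.4,interpolation=cv2.INTER_CUBIC))
E
```

```text
time_s: 28.6
eef_pos: [591.6, 152.2, 116.0]
ee_rot: [-0.167, 0.67, 0.702, -0.176]
force: [-2.7, 0.1, 3.8]
grip_width: -0.001
time_s: 28.85
eef_pos: [592.4, 152.3, 115.5]
ee_rot: [-0.165, 0.67, 0.703, -0.174]
force: [-12.5, -1.3, 18.8]
grip_width: 0.0
```

View pics/d19.png

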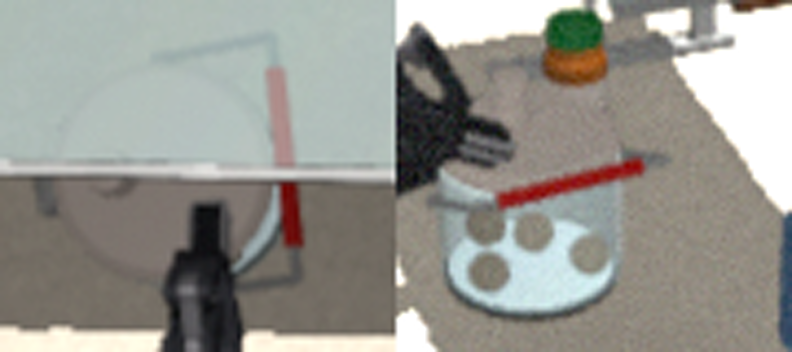

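```bash
python3 - <<'E'
from h import *
r=plan(np.array([585,140,165.]),orient(5,20,90,-1),5)
r=plan(np.array([580,62,150.]),orient(8,10,90,-1),8,*r)
r=plan(np.array([580,62,86.]),orient(8,10,90,-1),8,*r)
r=plan(np.array([580,94,84.]),orient(8,10,90,-1),5,*r)
E
```

```text
N 5 t [-2.4 -5.6 -8.3] w [-0.027 -0.003 -0.007] |t| 10.3 vmax 0.13 ikerr 0.0
q [0.01 0.39 2.19 3.02 0.65 0.07]
   [591. 150. 125.] wr [363. 137. 238.]
   [587. 143. 155.] wr [350. 124. 249.]
N 8 t [-9.6 -1.1  2.3] w [-0.022 -0.002 -0.006] |t| 10.0 vmax 0.21 ikerr 0.0
q [-0.28  0.52  2.29  2.68  1.09  0.15]
   [584. 130. 163.] wr [343. 108. 245.]
   [582. 101. 158.] wr [337.  73. 224.]
   [580.  72. 152.] wr [332.  38. 202.]
N 8 t [-0.   1.4  7.9] w [ 0.  0. -0.] |t| 8.0 vmax 0.13 ikerr 0.0
q [-0.28  0.73  2.27  2.71  1.26  0.06]
   [580.  62. 142.] wr [331.  27. 186.]
   [580.  62. 118.] wr [331.  27. 162.]
   [580.  62.  94.] wr [331.  27. 138.]
N 5 t [6.3 0.9 0.2] w [ 0.  0. -0.] |t| 6.4 vmax 0.1 ikerr 0.0
q [-0.18  0.73  2.26  2.81  1.25  0.05]
   [580.  68.  86.] wr [331.  33. 130.]
   [580.  88.  84.] wr [331.  53. 129.]
```

```bash
python3 -m handwheel '[{"grip":0,"tx":-2.4,"ty":-5.6,"tz":-8.3,"wx":-0.027,"wy":-0.003,"wz":-0.007},{"grip":0,"tx":-2.4,"ty":-5.6,"tz":-8.3,"wx":-0.027,"wy":-0.003,"wz":-0.007},{"grip":0,"tx":-2.4,"ty":-5.6,"tz":-8.3,"wx":-0.027,"wy":-0.003,"wz":-0.007},{"grip":0,"tx":-2.4,"ty":-5.6,"tz":-8.3,"wx":-0.027,"wy":-0.003,"wz":-0.007},{"grip":0,"tx":-2.4,"ty":-5.6,"tz":-8.3,"wx":-0.027,"wy":-0.003,"wz":-0.007}]'
python3 -m handwheel '[{"grip":0,"tx":-9.6,"ty":-1.1,"tz":2.3,"wx":-0.022,"wy":-0.002,"wz":-0.006},{"grip":0,"tx":-9.6,"ty":-1.1,"tz":2.3,"wx":-0.022,"wy":-0.002,"wz":-0.006},{"grip":0,"tx":-9.6,"ty":-1.1,"tz":2.3,"wx":-0.022,"wy":-0.002,"wz":-0.006},{"grip":0,"tx":-9.6,"ty":-1.1,"tz":2.3,"wx":-0.022,"wy":-0.002,"wz":-0.006},{"grip":0,"tx":-9.6,"ty":-1.1,"tz":2.3,"wx":-0.022,"wy":-0.002,"wz":-0.006},{"grip":0,"tx":-9.6,"ty":-1.1,"tz":2.3,"wx":-0.022,"wy":-0.002,"wz":-0.006},{"grip":0,"tx":-9.6,"ty":-1.1,"tz":2.3,"wx":-0.022,"wy":-0.002,"wz":-0.006},{"grip":0,"tx":-9.6,"ty":-1.1,"tz":2.3,"wx":-0.022,"wy":-0.002,"wz":-0.006}]'
python3 - <<'E'
from h import *
r=plan(np.array([580,62,86.]),orient(8,10,90,-1),8)
for n in('side','top'): c=snap(n,n+'20.png')
im=load('top20.png')['pixels'][180:260,200:290,::-1];im2=load('side20.png')['pixels'][160:240,290:380,::-1]
im=np.hstack([im,im2]);im=cv2.convertScaleAbs(im,alpha=1.6,beta=0)
cv2.imwrite('pics/d20.png',cv2.resize(im,None,fx=4.4,fy=4.4,interpolation=cv2.INTER_CUBIC))
E
```

```text
time_s: 29.37
eef_pos: [584.2, 139.7, 162.4]
ee_rot: [-0.119, 0.665, 0.725, -0.131]
force: [0.4, -0.2, 0.5]
grip_width: 0.002
time_s: 30.03
eef_pos: [579.2, 61.5, 146.9]
ee_rot: [-0.058, 0.655, 0.751, -0.069]
force: [0.6, -0.6, -0.3]
grip_width: 0.0
N 8 t [0.1 1.5 7.5] w [-0.001  0.    -0.   ] |t| 7.6 vmax 0.13 ikerr 0.0
q [-0.28  0.73  2.27  2.71  1.26  0.06]
   [579.  62. 139.] wr [330.  27. 185.]
   [580.  62. 116.] wr [331.  27. 161.]
   [580.  62.  94.] wr [331.  27. 138.]
```

View pics/d20.png

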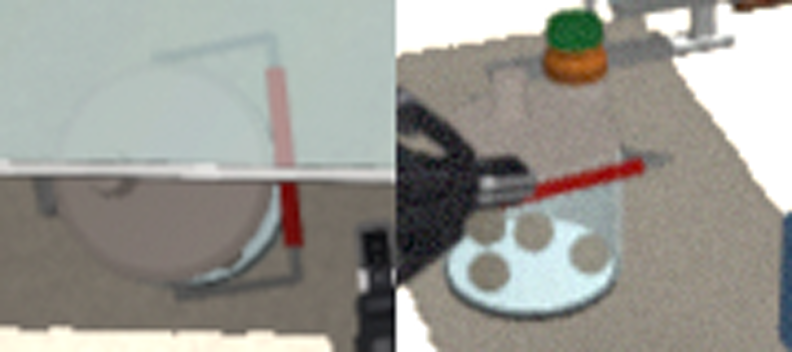

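```bash
python3 - <<'E'
from h import *
t=load('top20.png')
jar=np.array([611,178,0]);k=.1;ex=np.array([np.cos(k),np.sin(k),0]);ey=np.array([-np.sin(k),np.cos(k),0]);ez=np.array([0,0,1.])
def P(x,y,z): return ((proj(t,jar+x*ex+y*ey+z*ez)-[200,180])*4.4).round(0)
print('jar rim outer',[P(62*np.cos(a),62*np.sin(a),95).tolist() for a in np.radians([180,210,240,270])])
for th in(0,.1,.2,.3):
  c,s=np.cos(th),np.sin(th)
  L=lambda u,v,h: P(v,66-u*c+h*s*0+h*s,97+u*s+h*c)
  print(th,[L(66-62*np.sin(a),62*np.cos(a),10).tolist() for a in np.radians([180,210,240,270])],'post',L(40,0,40),L(40,0,10))
im=t['pixels'][180:260,200:290,::-1]
for v in (225,245,260): pass
E
```

```text
jar rim outer [[180.0, 282.0], [234.0, 261.0], [270.0, 216.0], [279.0, 160.0]]
0 [[176.0, 281.0], [231.0, 260.0], [268.0, 214.0], [277.0, 157.0]] post [109. 169.] [119. 175.]
0.1 [[172.0, 280.0], [226.0, 259.0], [262.0, 213.0], [271.0, 155.0]] post [100. 169.] [115. 174.]
0.2 [[167.0, 280.0], [219.0, 258.0], [254.0, 212.0], [263.0, 153.0]] post [ 90. 170.] [111. 174.]
0.3 [[160.0, 280.0], [210.0, 258.0], [244.0, 211.0], [253.0, 152.0]] post [ 80. 170.] [106. 174.]
```

```bash
python3 -m handwheel '[{"grip":0,"tx":0.1,"ty":1.5,"tz":7.5,"wx":0,"wy":0,"wz":0},{"grip":0,"tx":0.1,"ty":1.5,"tz":7.5,"wx":0,"wy":0,"wz":0},{"grip":0,"tx":0.1,"ty":1.5,"tz":7.5,"wx":0,"wy":0,"wz":0},{"grip":0,"tx":0.1,"ty":1.5,"tz":7.5,"wx":0,"wy":0,"wz":0},{"grip":0,"tx":0.1,"ty":1.5,"tz":7.5,"wx":0,"wy":0,"wz":0},{"grip":0,"tx":0.1,"ty":1.5,"tz":7.5,"wx":0,"wy":0,"wz":0},{"grip":0,"tx":0.1,"ty":1.5,"tz":7.5,"wx":0,"wy":0,"wz":0},{"grip":0,"tx":0.1,"ty":1.5,"tz":7.5,"wx":0,"wy":0,"wz":0}]'
python3 - <<'E'
from h import *
r=plan(np.array([580,93,83.]),orient(8,10,90,-1),6)
for n in('side','top'): c=snap(n,n+'21.png')
im=load('top21.png')['pixels'][180:260,200:290,::-1];im2=load('side21.png')['pixels'][160:240,290:380,::-1]
im=np.hstack([im,im2]);im=cv2.convertScaleAbs(im,alpha=1.6,beta=0)
cv2.imwrite('pics/d21.png',cv2.resize(im,None,fx=4.4,fy=4.4,interpolation=cv2.INTER_CUBIC))
E
```

```text
time_s: 30.8
eef_pos: [580.3, 63.3, 85.3]
ee_rot: [-0.058, 0.654, 0.751, -0.069]
force: [5.5, -0.1, 9.0]
grip_width: -0.005
N 6 t [4.9 0.7 0.3] w [-0.001  0.001 -0.001] |t| 5.0 vmax 0.08 ikerr 0.0
q [-0.18  0.74  2.26  2.81  1.26  0.05]
   [580.  68.  85.] wr [331.  34. 130.]
   [580.  83.  84.] wr [331.  48. 129.]
```

View pics/d21.png

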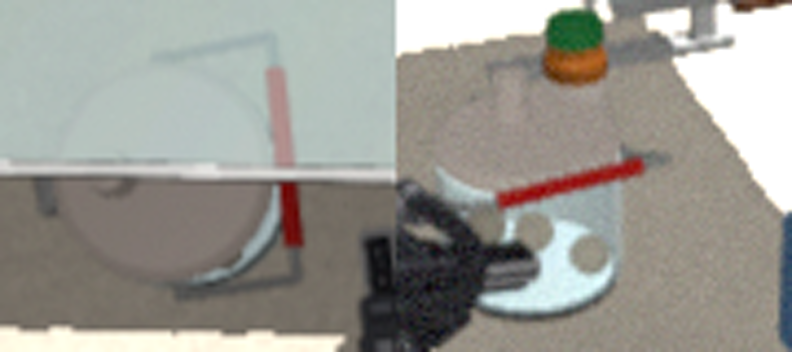

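```bash
python3 - <<'E'
from h import *
im=load('top21.png')['pixels'][150:350,200:400,::-1];im2=load('side21.png')['pixels'][150:350,180:380,::-1]
im=np.hstack([im,im2])
cv2.imwrite('pics/d21b.png',cv2.resize(im,None,fx=2,fy=2,interpolation=cv2.INTER_CUBIC))
E
```

```text
(no output)
```

View pics/d21b.png

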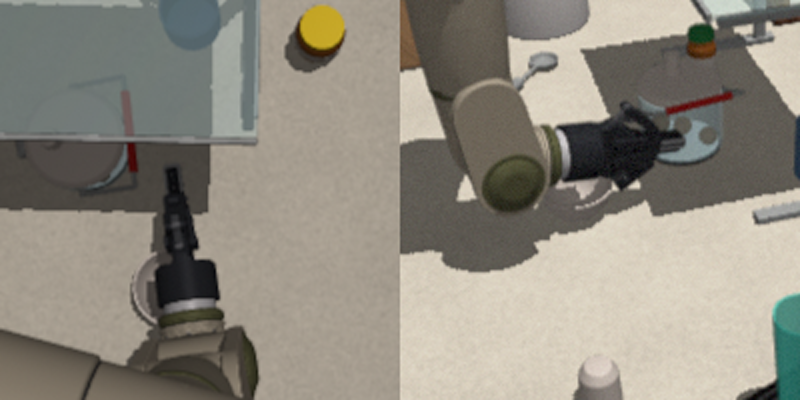

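```bash
python3 - <<'E'
from h import *
r=plan(np.array([580,63,105.]),orient(8,22,90,-1),4)
r=plan(np.array([580,63,78.]),orient(8,22,90,-1),4,*r)
E
```

```text
N 4 t [-0.  -1.3 -4.9] w [ 0.051  0.001 -0.001] |t| 5.1 vmax 0.4 ikerr 0.0
q [-0.26  0.51  2.25  2.64  0.84  0.19]
   [580.  63.  90.] wr [334.  29. 149.]
   [580.  63. 105.] wr [346.  30. 201.]
N 4 t [0.  2.5 6.3] w [-0.  0.  0.] |t| 6.7 vmax 0.11 ikerr 0.0
q [-0.26  0.59  2.25  2.67  0.91  0.14]
   [580.  63.  98.] wr [346.  30. 194.]
   [580.  63.  78.] wr [346.  30. 174.]
```

```bash
python3 -m handwheel '[{"grip":0,"tx":0,"ty":-1.5,"tz":-8,"wx":0,"wy":0,"wz":0},{"grip":0,"tx":0,"ty":-1.2,"tz":-5,"wx":0.051,"wy":0,"wz":0},{"grip":0,"tx":0,"ty":-1.2,"tz":-4,"wx":0.051,"wy":0,"wz":0},{"grip":0,"tx":0,"ty":-1.2,"tz":-3,"wx":0.051,"wy":0,"wz":0},{"grip":0,"tx":0,"ty":0,"tz":0,"wx":0.051,"wy":0,"wz":0},{"grip":0,"tx":0,"ty":0,"tz":0,"wx":0,"wy":0,"wz":0}]'
python3 - <<'E'
from h import *
r=plan(np.array([580,63,79.]),orient(8,22,90,-1),4)
t=snap('top','top22.png')
a=load('top0.png')['pixels'].astype(int);im=t['pixels']
cv2.imwrite('pics/d22.png',cv2.resize(np.hstack([im[150:350,200:400,::-1],a[150:350,200:400,::-1].astype(np.uint8)]),None,fx=2,fy=2))
E
```

```text
time_s: 31.4
eef_pos: [580.0, 62.7, 108.7]
ee_rot: [-0.123, 0.646, 0.74, -0.145]
force: [-0.7, -0.4, 0.1]
grip_width: 0.005
N 4 t [0.1 2.8 6.9] w [ 0.     0.001 -0.001] |t| 7.4 vmax 0.11 ikerr 0.0
q [-0.26  0.59  2.25  2.67  0.91  0.15]
   [580.  63. 101.] wr [345.  31. 197.]
   [580.  63.  79.] wr [346.  30. 175.]
```

View pics/d22.png

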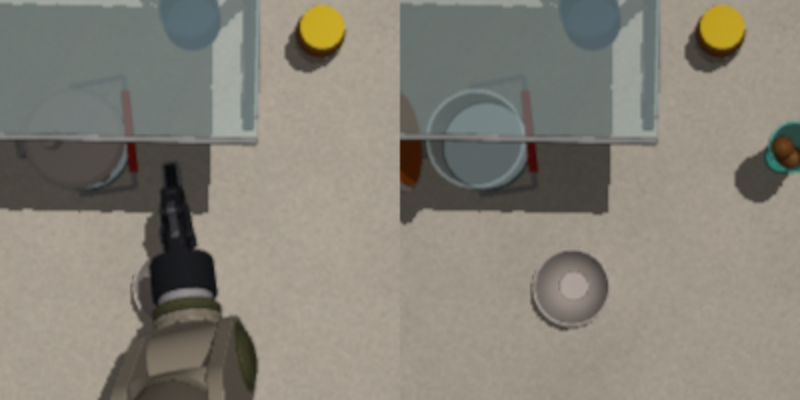

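```bash
python3 -m handwheel '[{"grip":0,"tx":0,"ty":2.8,"tz":6.9,"wx":0,"wy":0,"wz":0},{"grip":0,"tx":0,"ty":2.8,"tz":6.9,"wx":0,"wy":0,"wz":0},{"grip":0,"tx":0,"ty":2.8,"tz":6.9,"wx":0,"wy":0,"wz":0},{"grip":0,"tx":0,"ty":2.8,"tz":6.9,"wx":0,"wy":0,"wz":0},{"grip":0,"tx":0,"ty":0,"tz":0,"wx":0,"wy":0,"wz":0}]'
python3 - <<'E'
from h import *
r=plan(np.array([580,94,77.]),orient(8,22,90,-1),8)
E
```

```text
time_s: 31.87
eef_pos: [578.7, 62.5, 74.1]
ee_rot: [-0.126, 0.645, 0.739, -0.146]
force: [-0.2, 0.3, 0.9]
grip_width: 0.001
N 8 t [ 3.9  0.5 -0.6] w [-0.001  0.    -0.001] |t| 4.0 vmax 0.06 ikerr 0.0
q [-0.16  0.6   2.23  2.78  0.9   0.12]
   [579.  66.  74.] wr [345.  34. 171.]
   [579.  78.  76.] wr [345.  46. 172.]
   [580.  90.  77.] wr [345.  57. 172.]
```

```bash
python3 -m handwheel '[{"grip":0,"tx":3.9,"ty":0.5,"tz":-0.3,"wx":0,"wy":0,"wz":0},{"grip":0,"tx":3.9,"ty":0.5,"tz":-0.3,"wx":0,"wy":0,"wz":0},{"grip":0,"tx":3.9,"ty":0.5,"tz":-0.3,"wx":0,"wy":0,"wz":0},{"grip":0,"tx":3.9,"ty":0.5,"tz":-0.3,"wx":0,"wy":0,"wz":0},{"grip":0,"tx":3.9,"ty":0.5,"tz":-0.3,"wx":0,"wy":0,"wz":0},{"grip":0,"tx":3.9,"ty":0.5,"tz":-0.3,"wx":0,"wy":0,"wz":0},{"grip":0,"tx":3.9,"ty":0.5,"tz":-0.3,"wx":0,"wy":0,"wz":0},{"grip":0,"tx":3.9,"ty":0.5,"tz":-0.3,"wx":0,"wy":0,"wz":0}]'
python3 - <<'E'
from h import *
print(rot(sense()).as_matrix())
for n in('side','top'): c=snap(n,n+'23.png')
im=load('top23.png')['pixels'][180:260,200:290,::-1];im2=load('side23.png')['pixels'][160:240,290:380,::-1]
im=np.hstack([im,im2]);im=cv2.convertScaleAbs(im,alpha=1.6,beta=0)
cv2.imwrite('pics/d23.png',cv2.resize(im,None,fx=4.4,fy=4.4,interpolation=cv2.INTER_CUBIC))
E
```

```text
time_s: 32.53
eef_pos: [579.7, 94.5, 77.5]
ee_rot: [-0.124, 0.645, 0.74, -0.145]
force: [-0.3, -0.1, 0.5]
grip_width: -0.0
[[-0.136  0.919 -0.371]
 [ 0.991  0.125 -0.055]
 [-0.004 -0.375 -0.927]]
```

View pics/d23.png

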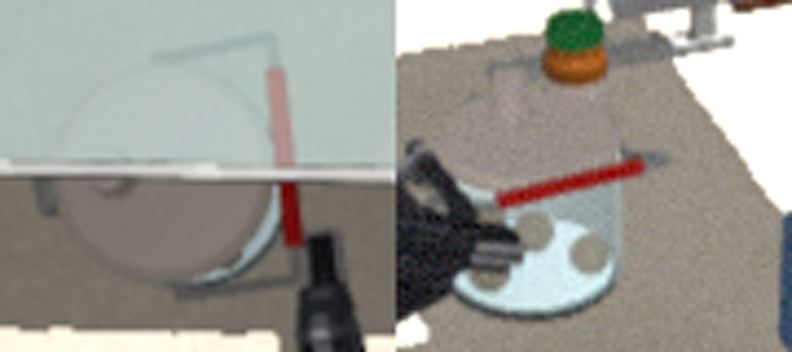

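```bash
python3 - <<'E'
from h import *
s=sense();p0=s['eef_pos'];R=rot(s).as_matrix()
k=.1;ex=np.array([np.cos(k),np.sin(k),0]);ey=np.array([-np.sin(k),np.cos(k),0]);ez=np.array([0,0,1.]);J=np.array([611,177,0.])
def F(ph,d=18):
    f=np.radians(ph);y=-75*np.sin(f)-d*np.cos(f);z=75+75*np.cos(f)-d*np.sin(f)
    X=J+y*ey+z*ez; x=(565-X[0])/ex[0]; c=X+x*ex    # finger centre at world x=565
    return c+R[:,1]*20/R[0,1]
pp=p0;q=s['joints']
for ph in(65,60,54,48,42,36,30,24,18,12,6,0,-5,-10,-14):
    t=F(ph);dd=R.T@(t-pp);q,e=ik(t,R,q);print(ph,t.round(1),'row',dd.round(1),e.round(3));pp=t
E
```

```text
65 [585.   99.2  82.2] row [ 3.6  3.7 -6.7] 0.0
60 [585.  100.8  88.7] row [ 1.6 -2.2 -6.1] 0.0
54 [585.  103.5  96.4] row [ 2.7 -2.5 -7.2] 0.0
48 [585.  107.  103.6] row [ 3.4 -2.3 -6.9] 0.0
42 [585.  111.2 110.5] row [ 4.2 -2.  -6.6] 0.0
36 [585.  116.2 116.9] row [ 4.9 -1.8 -6.2] 0.0
30 [585.  121.8 122.8] row [ 5.5 -1.5 -5.7] 0.0
24 [585.  127.9 128. ] row [ 6.1 -1.2 -5.2] 0.0
18 [585.  134.6 132.6] row [ 6.6 -0.9 -4.6] 0.0
12 [585.  141.7 136.5] row [ 7.  -0.6 -4. ] 0.0
6 [585.  149.2 139.5] row [ 7.4 -0.2 -3.3] 0.0
0 [585.  157.  141.8] row [ 7.7  0.1 -2.6] 0.0
-5 [585.  163.7 143.1] row [ 6.6  0.4 -1.6] 0.0
-10 [585.  170.4 143.8] row [ 6.7  0.6 -1. ] 0.0
-14 [585.  175.8 144. ] row [ 5.4  0.6 -0.4] 0.0
```

```bash
python3 -m handwheel '[{"grip":0,"tx":3.6,"ty":3.7,"tz":-3,"wx":0,"wy":0,"wz":0},{"grip":0,"tx":0,"ty":0,"tz":-3.7,"wx":0,"wy":0,"wz":0},{"grip":0,"tx":0.8,"ty":-1.1,"tz":-3,"wx":0,"wy":0,"wz":0},{"grip":0,"tx":0.8,"ty":-1.1,"tz":-3,"wx":0,"wy":0,"wz":0},{"grip":0,"tx":1.3,"ty":-1.2,"tz":-3.6,"wx":0,"wy":0,"wz":0},{"grip":0,"tx":1.3,"ty":-1.2,"tz":-3.6,"wx":0,"wy":0,"wz":0}]'
python3 - <<'E'
from h import *
for n in('side','top'): c=snap(n,n+'24.png')
im=load('top24.png')['pixels'][180:260,200:290,::-1];im2=load('side24.png')['pixels'][160:240,290:380,::-1]
im=np.hstack([im,im2]);im=cv2.convertScaleAbs(im,alpha=1.6,beta=0)
cv2.imwrite('pics/d24.png',cv2.resize(im,None,fx=4.4,fy=4.4,interpolation=cv2.INTER_CUBIC))
E
```

```text
time_s: 33.13
eef_pos: [585.4, 102.6, 96.7]
ee_rot: [-0.124, 0.646, 0.739, -0.145]
force: [-0.0, -0.6, 0.4]
grip_width: 0.0
```

View pics/d24.png

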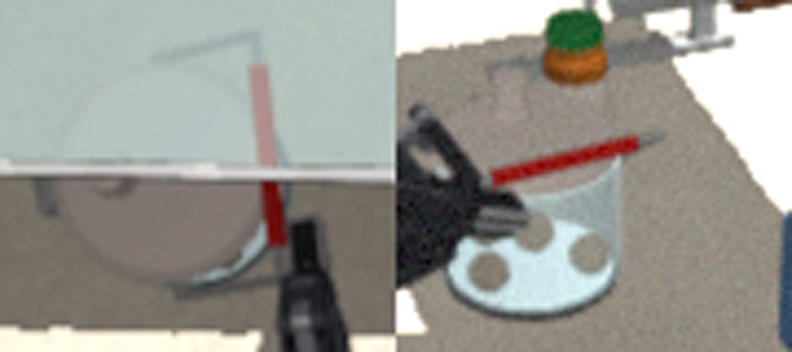

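The bail is lifting (sleeve in top view moved from crop x 280 to 262, force under 1 N). Continue the arc.

```bash
python3 -m handwheel '[{"grip":0,"tx":1.7,"ty":-1.2,"tz":-3.5,"wx":0,"wy":0,"wz":0},{"grip":0,"tx":1.7,"ty":-1.2,"tz":-3.5,"wx":0,"wy":0,"wz":0},{"grip":0,"tx":2.1,"ty":-1,"tz":-3.3,"wx":0,"wy":0,"wz":0},{"grip":0,"tx":2.1,"ty":-1,"tz":-3.3,"wx":0,"wy":0,"wz":0},{"grip":0,"tx":2.5,"ty":-0.9,"tz":-3.1,"wx":0,"wy":0,"wz":0},{"grip":0,"tx":2.5,"ty":-0.9,"tz":-3.1,"wx":0,"wy":0,"wz":0},{"grip":0,"tx":2.8,"ty":-0.8,"tz":-2.9,"wx":0,"wy":0,"wz":0},{"grip":0,"tx":2.8,"ty":-0.8,"tz":-2.9,"wx":0,"wy":0,"wz":0}]'
python3 -m handwheel '[{"grip":0,"tx":3,"ty":-0.6,"tz":-2.6,"wx":0,"wy":0,"wz":0},{"grip":0,"tx":3,"ty":-0.6,"tz":-2.6,"wx":0,"wy":0,"wz":0},{"grip":0,"tx":3.3,"ty":-0.5,"tz":-2.3,"wx":0,"wy":0,"wz":0},{"grip":0,"tx":3.3,"ty":-0.5,"tz":-2.3,"wx":0,"wy":0,"wz":0}]'
python3 - <<'E'
from h import *
for n in('side','top'): c=snap(n,n+'25.png')
im=load('top25.png')['pixels'][180:260,200:290,::-1];im2=load('side25.png')['pixels'][160:240,290:380,::-1]
im=np.hstack([im,im2]);im=cv2.convertScaleAbs(im,alpha=1.6,beta=0)
cv2.imwrite('pics/d25.png',cv2.resize(im,None,fx=4.4,fy=4.4,interpolation=cv2.INTER_CUBIC))
E
```

```text
time_s: 33.9
eef_pos: [585.0, 121.5, 123.0]
ee_rot: [-0.124, 0.645, 0.74, -0.145]
force: [-0.3, -0.4, -0.6]
grip_width: -0.001
time_s: 34.23
eef_pos: [585.0, 134.2, 132.8]
ee_rot: [-0.124, 0.645, 0.739, -0.145]
force: [-0.0, -1.1, 0.3]
grip_width: -0.003
```

View pics/d25.png

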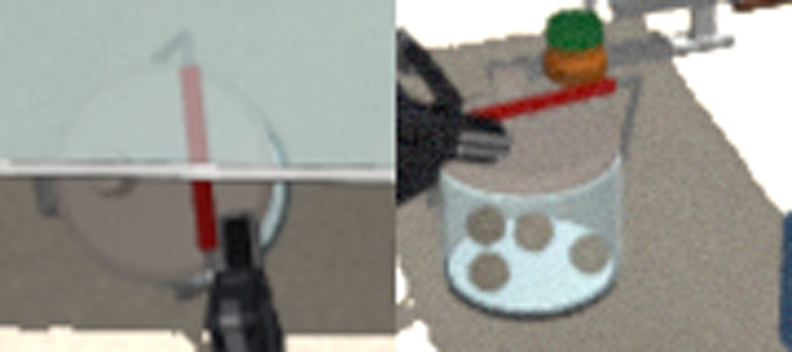

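```bash
python3 -m handwheel '[{"grip":0,"tx":3.5,"ty":-0.3,"tz":-2,"wx":0,"wy":0,"wz":0},{"grip":0,"tx":3.5,"ty":-0.3,"tz":-2,"wx":0,"wy":0,"wz":0},{"grip":0,"tx":3.7,"ty":-0.1,"tz":-1.6,"wx":0,"wy":0,"wz":0},{"grip":0,"tx":3.7,"ty":-0.1,"tz":-1.6,"wx":0,"wy":0,"wz":0},{"grip":0,"tx":3.8,"ty":0,"tz":-1.3,"wx":0,"wy":0,"wz":0},{"grip":0,"tx":3.8,"ty":0,"tz":-1.3,"wx":0,"wy":0,"wz":0},{"grip":0,"tx":3.3,"ty":0.2,"tz":-0.8,"wx":0,"wy":0,"wz":0},{"grip":0,"tx":3.3,"ty":0.2,"tz":-0.8,"wx":0,"wy":0,"wz":0},{"grip":0,"tx":3.3,"ty":0.3,"tz":-0.5,"wx":0,"wy":0,"wz":0},{"grip":0,"tx":3.3,"ty":0.3,"tz":-0.5,"wx":0,"wy":0,"wz":0}]'
python3 -m handwheel '[{"grip":0,"tx":2.7,"ty":0.3,"tz":-0.2,"wx":0,"wy":0,"wz":0},{"grip":0,"tx":2.7,"ty":0.3,"tz":-0.2,"wx":0,"wy":0,"wz":0},{"grip":0,"tx":0,"ty":0,"tz":0,"wx":0,"wy":0,"wz":0},{"grip":0,"tx":0,"ty":0,"tz":0,"wx":0,"wy":0,"wz":0},{"grip":0,"tx":0,"ty":0,"tz":0,"wx":0,"wy":0,"wz":0}]'
python3 - <<'E'
from h import *
for n in('side','top'): c=snap(n,n+'26.png')
im=load('top26.png')['pixels'][180:260,200:290,::-1];im2=load('side26.png')['pixels'][160:240,290:380,::-1]
im=np.hstack([im,im2]);im=cv2.convertScaleAbs(im,alpha=1.6,beta=0)
cv2.imwrite('pics/d26.png',cv2.resize(im,None,fx=4.4,fy=4.4,interpolation=cv2.INTER_CUBIC))
E
```

```text
time_s: 35.17
eef_pos: [584.9, 169.8, 143.8]
ee_rot: [-0.124, 0.645, 0.74, -0.145]
force: [0.1, -0.5, -1.1]
grip_width: 0.001
time_s: 35.58
eef_pos: [584.9, 174.9, 143.8]
ee_rot: [-0.124, 0.645, 0.739, -0.145]
force: [-0.5, 0.2, -0.2]
grip_width: -0.001
```

View pics/d26.png

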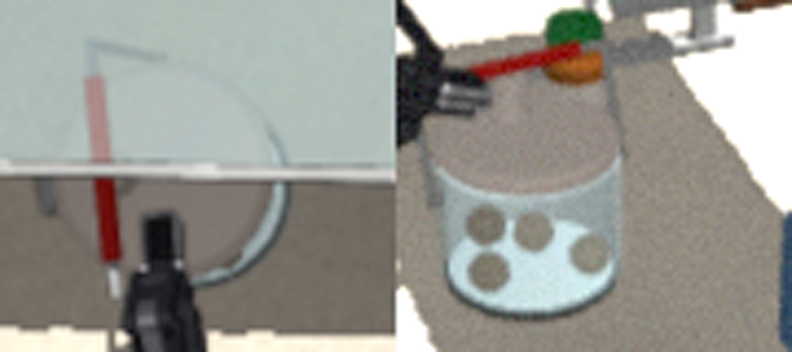

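```bash
python3 -m handwheel '[{"grip":0,"tx":-6,"ty":-2,"tz":0,"wx":0,"wy":0,"wz":0},{"grip":0,"tx":-6,"ty":-8,"tz":-2,"wx":0,"wy":0,"wz":0},{"grip":0,"tx":-2,"ty":-12,"tz":-2,"wx":0,"wy":0,"wz":0},{"grip":0,"tx":0,"ty":-14,"tz":-2,"wx":0,"wy":0,"wz":0},{"grip":0,"tx":0,"ty":-14,"tz":-2,"wx":0,"wy":0,"wz":0},{"grip":0,"tx":0,"ty":-14,"tz":-2,"wx":0,"wy":0,"wz":0},{"grip":0,"tx":0,"ty":-14,"tz":-2,"wx":0,"wy":0,"wz":0},{"grip":0,"tx":0,"ty":0,"tz":0,"wx":0,"wy":0,"wz":0}]'
python3 - <<'E'
from h import *
for n in('side','top'): c=snap(n,n+'27.png')
im=load('top27.png')['pixels'][180:260,200:290,::-1];im2=load('side27.png')['pixels'][160:240,290:380,::-1]
im=np.hstack([im,im2]);im=cv2.convertScaleAbs(im,alpha=1.6,beta=0)
cv2.imwrite('pics/d27.png',cv2.resize(im,None,fx=4.4,fy=4.4,interpolation=cv2.INTER_CUBIC))
t=load('top27.png');s=load('side27.png')
k=.1;ex=np.array([np.cos(k),np.sin(k),0]);ey=np.array([-np.sin(k),np.cos(k),0]);ez=np.array([0,0,1.]);J=np.array([611,177,0.])
for th in(1.2,1.3,1.38,1.48):
    f=np.radians(65)-th;y=-75*np.sin(f);z=75+75*np.cos(f)
    print(th,[((proj(t,J+x*ex+y*ey+z*ez)-[200,180])*4.4).round(0).tolist() for x in(-50,50)],[((proj(s,J+x*ex+y*ey+z*ez)-[290,160])*4.4+[396,0]).round(0).tolist() for x in(-50,50)])
E
```

```text
time_s: 36.35
eef_pos: [518.4, 151.9, 185.1]
ee_rot: [-0.124, 0.646, 0.74, -0.145]
force: [-0.2, 0.5, 0.1]
grip_width: -0.005
1.2 [[154.0, 255.0], [136.0, 70.0]] [[447.0, 89.0], [590.0, 55.0]]
1.3 [[141.0, 256.0], [123.0, 72.0]] [[443.0, 85.0], [586.0, 52.0]]
1.38 [[130.0, 258.0], [112.0, 74.0]] [[440.0, 82.0], [582.0, 49.0]]
1.48 [[118.0, 260.0], [100.0, 76.0]] [[436.0, 80.0], [577.0, 48.0]]
```

View pics/d27.png

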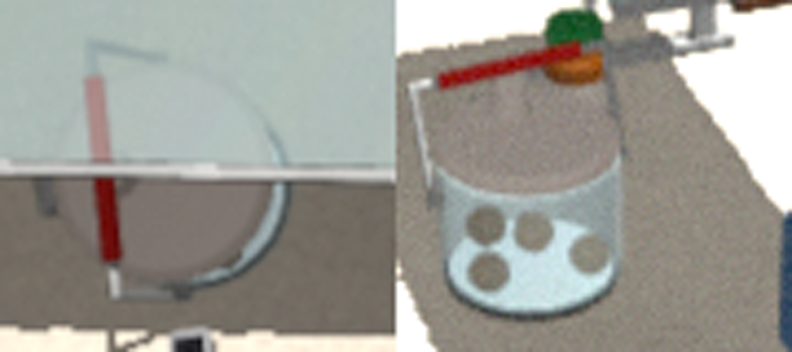

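View pics/side27.png

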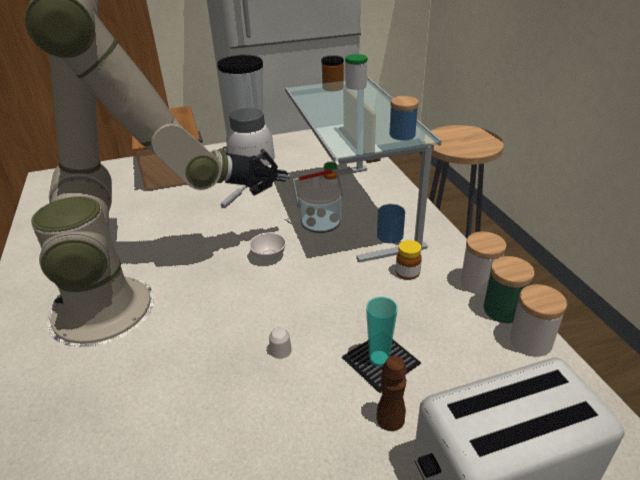

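View pics/top27.png

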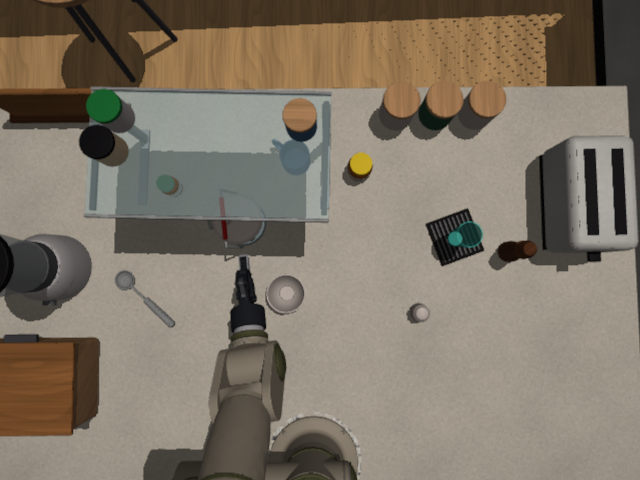

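The sleeve ends, at crop pixels (93,76) and (111,262), match the clamped stop. The lid is shut, four walnuts show in the jar, the tumbler stands on the mat, and the arm is clear of everything.

```bash
python3 -c "
from h import *
print(ctrl.finish_job())"
```

```text
the job is handed in; nothing more can be done
None
```

I tipped all four walnuts into the jar, stood the empty tumbler upright on the mat and let go. I then shut the lid, swung the bail past dead centre to its stop, and handed the job in at about 36.5 s. No verdict was reported.

**Last checks:**
- **Walnuts:** the last pictures show all four in the jar.
- **Tumbler:** it stands upright near the middle of the mat, and the arm is clear of it.
- **Lid:** it looks shut, and it gave firm resistance when I pressed it with about 20 N (the jar limit is 40 N).
- **Bail:** the sleeve ends lie within about 2 pixels of where the clamped stop (1.48 rad) should put them.
- **Other kitchen things:** they look unmoved in the last pictures.

**One fault on the way:** while lowering towards the bail, the gripper or wrist touched the bowl; the force reading was about 10 N. I backed off at once and came in at a steeper angle. The pictures before and after show the bowl where it started.

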